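# Put the washed tea cutlery away by kind

## Task

The tea cutlery has been washed and lies mixed on the sideboard: a cake fork, a butter knife, a dessert spoon and a teaspoon. Put each one away in the wooden bin that already holds one of its kind: lay it in rather than dropping it, flat on the bin's floor beside the piece that is there, lengthwise and with its handle towards the robot just as that one lies. Do not shift or knock over the salt shaker and the pepper mill that stand among them.

Things in the scene. Friction and masses are not known exactly. Their poses are not given: they have to be found in the camera images.
- cake_fork: loose cake fork, 150 mm long, 40 g, flat: ivory handle, steel head: three short tines, 24 mm wide. Origin: underside of its neck; +x towards the head (within 35 degrees of away from the robot at first), z up. Handle (alike on all) x = -104 to -16 mm, 16 wide, 12 thick; grip across y at x = -30, near the balance point; head's tip at x = +46, as low as the handle.
- butter_knife: loose butter knife, 158 mm long, 40 g, flat: ivory handle, steel head: a plain flat blunt blade up to 18 mm wide. Origin: underside of its neck; +x towards the head (within 35 degrees of away from the robot at first), z up. Handle (alike on all) x = -104 to -16 mm, 16 wide, 12 thick; grip across y at x = -30, near the balance point; head's tip at x = +54, as low as the handle.
- dessert_spoon: loose dessert spoon, 166 mm long, 50 g, flat: ivory handle, steel head: a large oval bowl 58 mm long and 38 mm wide. Origin: underside of its neck; +x towards the head (within 35 degrees of away from the robot at first), z up. Handle (alike on all) x = -104 to -16 mm, 16 wide, 12 thick; grip across y at x = -30, near the balance point; head's tip at x = +62, as low as the handle.
- teaspoon: loose teaspoon, 138 mm long, 40 g, flat: ivory handle, steel head: a small oval bowl 42 mm long and 28 mm wide. Origin: underside of its neck; +x towards the head (within 35 degrees of away from the robot at first), z up. Handle (alike on all) x = -104 to -16 mm, 16 wide, 12 thick; grip across y at x = -30, near the balance point; head's tip at x = +34, as low as the handle.
- bin_cake_fork: shallow bin of light wood, fixed; one cake fork already lies in it (fixed too), handle to -x, centre line at y = +38 mm, all of it above y = +19. Four bins, alike but for this, stand in a row. Outside 210 (x) by 125 (y) by 30 mm high, walls and floor 5 thick. Origin: under its centre; +x lengthwise, away from the robot, +y to the robot's left. Free floor strip: y = -57 to +19, top at z = 5.
- bin_butter_knife: shallow bin of light wood, fixed; one butter knife already lies in it (fixed too), handle to -x, centre line at y = +38 mm, all of it above y = +19. Four bins, alike but for this, stand in a row. Outside 210 (x) by 125 (y) by 30 mm high, walls and floor 5 thick. Origin: under its centre; +x lengthwise, away from the robot, +y to the robot's left. Free floor strip: y = -57 to +19, top at z = 5.
- bin_dessert_spoon: shallow bin of light wood, fixed; one dessert spoon already lies in it (fixed too), handle to -x, centre line at y = +38 mm, all of it above y = +19. Four bins, alike but for this, stand in a row. Outside 210 (x) by 125 (y) by 30 mm high, walls and floor 5 thick. Origin: under its centre; +x lengthwise, away from the robot, +y to the robot's left. Free floor strip: y = -57 to +19, top at z = 5.
- bin_teaspoon: shallow bin of light wood, fixed; one teaspoon already lies in it (fixed too), handle to -x, centre line at y = +38 mm, all of it above y = +19. Four bins, alike but for this, stand in a row. Outside 210 (x) by 125 (y) by 30 mm high, walls and floor 5 thick. Origin: under its centre; +x lengthwise, away from the robot, +y to the robot's left. Free floor strip: y = -57 to +19, top at z = 5.
- salt_shaker: white salt shaker with a steel top, 42 mm across, 70 mm high, standing loose among the cutlery. Origin: centre of its underside, z up.
- pepper_mill: turned wooden pepper mill, 48 mm across, 109 mm high, standing loose among the cutlery. Origin: centre of its underside, z up. (A low steel napkin ring, 44 mm across and 28 mm high, stands in a third such place; it does not matter.)
Mind the look-alikes: they are no part of the job. What is shaped like the cake_fork but black or pink is not meant.

How it is judged:
By the outcome, as a careful person would: the job done as asked, in the order asked, and still so for the second after the job is handed in, with the robot touching nothing.
It also fails if it takes over 104 s, if anything falls off the work surface, if the arm or the gripper's body presses on something with over 40 N, if the wrist force passes 120 N, or if a joint passes its speed limit or range.

## Robot

A 6-joint arm with a two-finger parallel gripper is mounted at the origin on the work surface. World frame = base frame: x ahead of the robot, y to its left, z up, the work surface at z = 0. Lengths are in m, angles in degrees, forces in N, time in s.
With the tool pointing down it reaches from about 0.375 to 0.9 m from the base axis. Payload 3.1 kg.
Tool frame: the origin (TCP) lies on the centre line of the jaws, within the pads' length; the fingertips stand 8 mm ahead of it and the grasp point (between the pads) lies 11 mm behind it; y points along the fingers, x is the direction in which the jaws open and shut, and the axes are right-handed (so a half turn about y gives the same grasp; the last joint's range is limited). The gripper opens to 87 mm and grips with 3 to 60 N. Pads are 19 mm wide; open, the fingers measure 117 mm over their backs; the gripper's body (75 mm by 190 mm) begins 51 mm behind the grasp point.
Start: joints at [-83.394, 30.224, 82.088, -0, 67.689, -10.227], TCP at [0.181, -0.598, 0.194] pointing down, gripper open.
Joint ranges: [-176.69, 176.69], [-43.24, 126.21], [12.49, 139.97], [-82, 262], [0, 151.66], [-163.58, 163.58]. Speed limits (degrees/s): [159.86, 159.86, 180, 180, 180, 180].

## Interface

Orientations are given as a 3x3 rotation matrix whose columns are the frame's x, y, z axes.
In Python, from rig import read_state, imaging, job, spotter gives the robot as it stands.
- The arm moves only by the tool apply_moves, never from a script. Its argument "steps" is a list of rows, each an object of numbers: "x", "y", "z": the shift along the world's x, y, z in mm; "spin": the turn about the world's z in rad. In form: [{"x": .., "y": .., "z": .., "spin": ..}, ...]. A call has 1 to 12 rows; each row shifts and turns the pose as measured when the row begins; what a row does not reach is not made up. A row lasts 1/10 s, in which the tool goes at most 50 mm and 8.59 degrees, less where a joint would pass 70% of its speed; a pose out of reach is approached as far as the arm can. A call is refused whole if a number of a shift passes 50 or a number of a turn 0.15, either way. A call with a gripper value outside its range is refused whole. "grip" is the finger opening in mm, from 0 to 87, set as the call begins (left out, the last holds). The fingers move at their own pace and stop on an object; the grip force is fixed at half the most. Time passes only in rows, so rows that do not move let the fingers close. It gives the time, the measured TCP pose, the force and the opening at its end, in the units of the state.
- read_state(): the state, without advancing time (a new reading comes with each control period).
- imaging.capture(name): name is "scene" or "top" or "wrist"; returns the picture (420x560x3 uint8, red, green, blue); there is no depth.
- imaging.camera_params(name): a dict with "fov_y" (degrees; the focal length in pixels is half the picture's height over the tangent of half this angle, whatever the lens; pixels are square), "cx", "cy" (the principal point, pixels), "R" (3x3) and "t" (3): a world point X has camera coordinates R X + t. Camera axes: x right, y down, z forward; pixel columns grow to the right and rows downward; lengths in m; the calibration is good to about 2 mm. A picture is of the moment at which its call begins: read the wrist's pose just before it. camera_params takes no time and is no camera call; for the wrist camera it gives the pose at the moment of the call.
- job.hand_in(): hands the job in, once; it reports no verdict.
Trained networks look in the newest picture that a camera, given by its name, has taken for a name from the list of things; names that differ only in an ending like _2 or _b are one class to them, and where a whole thing is asked for, a point or a joint stands for the part that bears it (a point fixed in the world has none). Each returns a list of dicts, best first, with "score" (0 to 1); they miss things now and then, are a little off and sometimes report something else, mostly with a low value. They report only what shows in the picture. A call takes as long as a camera call. They do not tell look-alikes from the thing itself.
- spotter.cut_out(name, camera): "mask" (420x560 bool, what is visible of it) and "rect" ([left, top, width, height] in pixels, round what is visible of it).
The state is a dict: "time_s": time; "joint_positions": joint angles; "qvel": joint speeds; "tau": joint torques, N m; "position": TCP position; "tcp_rot": TCP orientation; "force": force on the tool from outside, world axes, zero at the start; "moment": the same for the moment, N m; "opening": opening from 0.0 (shut) to 1.0 (fully open).
Only numpy, scipy, OpenCV 4.12 (cv2) and the standard library are available. Lean on these libraries where they do the work, as an engineer would, in place of code of your own. Each camera call takes 0.05 s, during which the arm holds its last target.

## Working session

There is one attempt and no reset: what is moved stays moved. The work goes in short steps, Python scripts to look and compute and a tool call to move; the robot and the scene stay as the last step left them, time stands still between calls to the robot, and variables do not carry over. Pictures are saved under pics/ and viewed, and the job is handed in when it is done.

Besides the shell and the picture viewer there is one more tool, called after ">>>" as name([rows], argument=value, ...), one row to a line, values as JSON. apply_moves: Moves the arm, as the interface text tells. Its arguments: {"type":"object","properties":{"steps":{"type":"array"},"grip":{"type":"number"}},"required":["steps"]}

```bash
ls; mkdir -p pics; python3 - <<'E'
from rig import read_state, imaging
import cv2
s=read_state();print({k:s[k] for k in ('time_s','position','tcp_rot','opening','force')})
for n in ('scene','top','wrist'):
    im=imaging.capture(n);cv2.imwrite(f'pics/{n}0.png',im[:,:,::-1]);p=imaging.camera_params(n);print(n,p)
E
```

```text
pics
{'time_s': 0.0, 'position': array([ 0.1809323 , -0.59741776,  0.19297847]), 'tcp_rot': array([[ 2.89637209e-01, -2.83956791e-04,  9.57136462e-01],
       [-9.57134191e-01,  2.11247165e-03,  2.89637149e-01],
       [-2.10416808e-03, -9.99997728e-01,  3.40065640e-04]]), 'opening': 1.0053396200000815, 'force': array([6.0018361e-01, 9.8959016e-01, 6.4253886e-04])}
scene {'fov_y': 45.27918599336657, 'cx': 283.9083857627764, 'cy': 214.3312299926444, 'R': array([[ 0.8843747 ,  0.46659121,  0.01319228],
       [ 0.37668299, -0.69670182, -0.61050512],
       [-0.27566524,  0.54488459, -0.79190243]]), 't': array([-0.44082572, -0.09438108,  1.28256106])}
top {'fov_y': 42.1061277011066, 'cx': 278.7549210967379, 'cy': 210.33811026003065, 'R': array([[-4.97457499e-02, -9.98761670e-01, -6.98089559e-04],
       [-9.77590129e-01,  4.88343783e-02, -2.04774858e-01],
       [ 2.04555370e-01, -9.50423340e-03, -9.78808853e-01]]), 't': array([0.11069544, 0.45044339, 1.33466466])}
wrist {'fov_y': 63.961065728991215, 'cx': 275.980835529691, 'cy': 217.10553181069534, 'R': array([[ 0.28968124, -0.95712028, -0.0023556 ],
       [-0.91144343, -0.2766063 ,  0.30456497],
       [-0.29215688, -0.08607977, -0.95248865]]), 't': array([-0.62452947, -0.03755671,  0.39239341])}
```

View pics/top0.png

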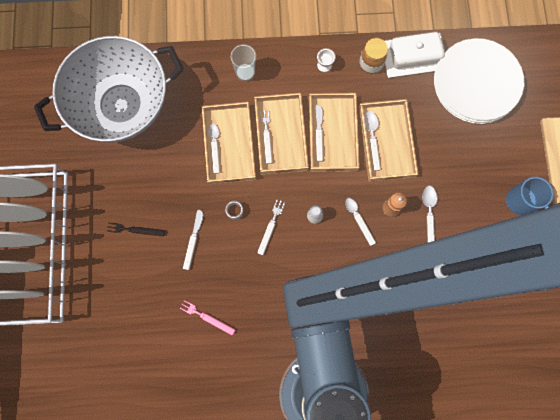

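View pics/scene0.png

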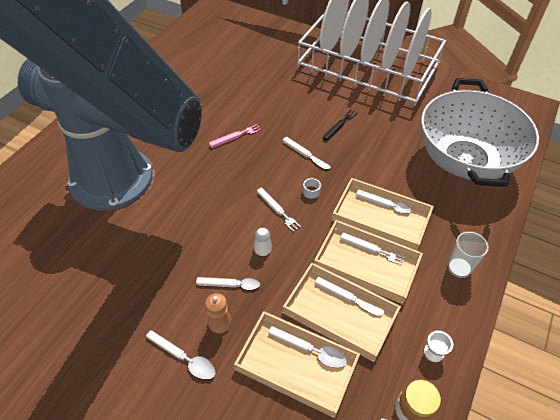

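View pics/wrist0.png

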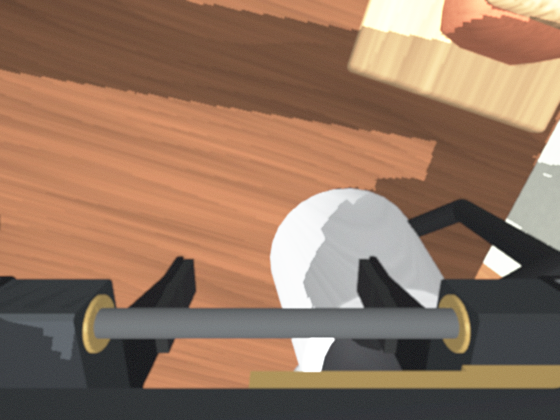

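The top view shows these items:
- **Cake fork candidates:** ivory (271,227), which is the wanted one, black (137,230) and pink (208,317).
- **Other loose pieces:** knife (193,240), teaspoon (360,221) and dessert spoon (430,212). The last two need a size check.
- **Bins, left to right:** small spoon, fork, knife, large spoon.
- **Salt and pepper:** salt (315,214), pepper (396,204).

```bash
cat > h.py <<'E'
import numpy as np, cv2
from rig import read_state, imaging, job, spotter
def p2w(cam,uv,z,p=None):
    p=p or imaging.camera_params(cam)
    f=210/np.tan(np.radians(p['fov_y']/2))
    uv=np.atleast_2d(uv).astype(float)
    d=np.c_[(uv[:,0]-p['cx'])/f,(uv[:,1]-p['cy'])/f,np.ones(len(uv))]@p['R']
    c=-p['R'].T@p['t']
    return c+d*((z-c[2])/d[:,2])[:,None]
def w2p(cam,X,p=None):
    p=p or imaging.camera_params(cam)
    f=210/np.tan(np.radians(p['fov_y']/2))
    q=np.atleast_2d(X)@p['R'].T+p['t']
    return np.c_[q[:,0]/q[:,2]*f+p['cx'],q[:,1]/q[:,2]*f+p['cy']]
E
python3 - <<'E'
from h import *
import pickle
out={}
for cam in ('top','scene'):
    im=imaging.capture(cam)
    vis=im[:,:,::-1].copy()
    for n in ['cake_fork','butter_knife','dessert_spoon','teaspoon','salt_shaker','pepper_mill','bin_cake_fork','bin_butter_knife','bin_dessert_spoon','bin_teaspoon']:
        r=spotter.cut_out(n,cam)
        for d in r[:5]:
            m=d['mask']
            if m.sum()<8: continue
            ys,xs=np.nonzero(m); uv=np.c_[xs,ys]
            z=0.008 if 'bin' not in n else 0.0
            if n in('salt_shaker','pepper_mill'): z=.04
            P=p2w(cam,uv,z)[:,:2]
            c=P.mean(0);ev,V=np.linalg.eigh(np.cov(P.T));a=V[:,1]*np.sign(V[0,1])
            pr=(P-c)@a;q=(P-c)@V[:,0]
            print(cam,n,round(d['score'],2),d['rect'],'c',c.round(3),'ang',round(np.degrees(np.arctan2(a[1],a[0])),1),'L',round(np.ptp(pr),3),'W',round(np.ptp(q),3))
            out.setdefault((cam,n),[]).append(d)
pickle.dump(out,open('m.pkl','wb'))
print(read_state()['time_s'])
E
```

```text
top cake_fork 0.82 [184.4, 305.9, 50.6, 29.6] c [0.192 0.271] ang 59.4 L 0.134 W 0.022
top cake_fork 0.73 [114.7, 222.6, 48.0, 14.2] c [0.429 0.452] ang 80.6 L 0.136 W 0.023
top cake_fork 0.51 [257.8, 206.5, 23.0, 46.8] c [0.409 0.118] ang -23.9 L 0.129 W 0.02
top butter_knife 0.88 [187.3, 210.2, 15.9, 57.1] c [0.397 0.313] ang -14.8 L 0.152 W 0.021
top dessert_spoon 0.84 [423.5, 186.2, 14.4, 55.0] c [ 0.445 -0.304] ang -5.1 L 0.149 W 0.037
top teaspoon 0.56 [346.1, 202.3, 27.2, 41.8] c [ 0.425 -0.12 ] ang 25.4 L 0.135 W 0.026
top salt_shaker 0.48 [309.4, 205.8, 9.6, 15.3] c [ 0.441 -0.003] ang -23.4 L 0.047 W 0.037
top pepper_mill 0.81 [384.0, 194.4, 24.0, 20.8] c [ 0.458 -0.206] ang -46.4 L 0.07 W 0.045
top bin_cake_fork 0.93 [254.3, 90.7, 52.4, 86.1] c [0.676 0.073] ang 1.9 L 0.224 W 0.13
top bin_cake_fork 0.55 [384.3, 194.2, 22.1, 21.8] c [ 0.465 -0.215] ang -45.5 L 0.072 W 0.046
top bin_butter_knife 0.82 [306.0, 91.4, 55.6, 84.3] c [ 0.673 -0.069] ang -2.7 L 0.227 W 0.133
top bin_teaspoon 0.71 [200.4, 105.4, 56.5, 82.0] c [0.657 0.215] ang 3.4 L 0.225 W 0.13
top bin_teaspoon 0.3
[... 773 characters left out ...]
 ang -59.8 L 0.07 W 0.036
scene pepper_mill 0.6 [203.8, 295.7, 28.4, 39.7] c [ 0.456 -0.209] ang -46.8 L 0.088 W 0.045
scene bin_cake_fork 0.77 [314.7, 221.1, 108.4, 83.3] c [0.673 0.079] ang -1.2 L 0.224 W 0.15
scene bin_butter_knife 0.9 [284.8, 267.2, 116.1, 92.7] c [ 0.669 -0.065] ang -2.2 L 0.216 W 0.142
scene bin_butter_knife 0.43 [331.2, 181.1, 102.3, 69.6] c [0.652 0.222] ang 2.9 L 0.217 W 0.147
scene bin_dessert_spoon 0.78 [237.2, 314.1, 123.4, 105.9] c [ 0.638 -0.21 ] ang 2.7 L 0.217 W 0.138
scene bin_dessert_spoon 0.41 [205.1, 293.9, 23.4, 38.9] c [ 0.443 -0.194] ang -46.8 L 0.093 W 0.047
scene bin_teaspoon 0.77 [333.5, 180.0, 98.3, 72.6] c [0.653 0.223] ang 1.9 L 0.219 W 0.15
1.25
```

```bash
cat > fit.py <<'E'
from h import *
from scipy.optimize import minimize
def parts(n):
    def box(x0,x1,w,z0,z1): return np.array([[x,y,z] for x in(x0,x1) for y in(-w/2,w/2) for z in(z0,z1)])
    hd=box(-104,-16,16,0,12)
    nk=box(-16,6,5,2,8)
    t=np.linspace(0,2*np.pi,24,endpoint=False)
    if n=='cake_fork': h=box(8,46,24,0,4)
    if n=='butter_knife': h=box(-5,50,17,0,4); h=np.r_[h,[[54,0,2]]]
    if n=='dessert_spoon': h=np.c_[33+29*np.cos(t),19*np.sin(t),0*t+5]
    if n=='teaspoon': h=np.c_[13+21*np.cos(t),14*np.sin(t),0*t+5]
    return [hd/1000,nk/1000,h/1000]
def place(P,pose):
    x,y,th=pose;c,s=np.cos(th),np.sin(th)
    return np.c_[x+c*P[:,0]-s*P[:,1],y+s*P[:,0]+c*P[:,1],P[:,2]]
def sil(n,pose,cam,p,S=8):
    m=np.zeros((420*2,560*2),np.uint8)
    for P in parts(n):
        uv=w2p(cam,place(P,pose),p)*2+.5
        hull=cv2.convexHull(np.round(uv*16).astype(np.int32).reshape(-1,1,2))
        cv2.fillConvexPoly(m,hull,255,cv2.LINE_AA,4)
    return cv2.resize(m,(560,420),interpolation=cv2.INTER_AREA)/255.
def cmask(im):
    hsv=cv2.cvtColor(im,cv2.COLOR_RGB2HSV).astype(float)
    # brown wood is saturated; ivory/steel not
    return np.clip((150-hsv[...,1])/60,0,1)*np.clip((hsv[...,2]-60)/50,0,1)
E
python3 - <<'E'
from fit import *
import cv2
init={'cake_fork':(.44,.105,-24),'butter_knife':(.43,.302,-15),'dessert_spoon':(.47,-.306,-5),'teaspoon':(.46,-.105,25)}
ims={c:imaging.capture(c) for c in('top','scene')}
ps={c:imaging.camera_params(c) for c in ims}
ms={c:cmask(ims[c]) for c in ims}
res={}
for n,(x,y,a) in init.items():
    for cams in (['top'],['scene'],['top','scene']):
        def cost(v):
            pose=(v[0]/100,v[1]/100,v[2]/10);e=0
            for c in cams:
                s=cv2.GaussianBlur(sil(n,pose,c,ps[c]),(0,0),1.);uv=w2p(c,[[x,y,0]],ps[c])[0].astype(int)
                r=45 if c=='top' else 50
                sl=np.s_[max(0,uv[1]-r):uv[1]+r,max(0,uv[0]-r):uv[0]+r]
                k=s[sl];m=cv2.GaussianBlur(ms[c],(0,0),1.)[sl]
                e-= (np.minimum(k,m).sum())/np.maximum(k,1e-9).sum()+(np.minimum(k,m).sum())/ (np.maximum(k,m)*(cv2.dilate(k,np.ones((15,15)))>.3)).sum()
            return e
        v0=np.array([x*100,y*100,np.radians(a)*10])
        best=min((minimize(cost,v0+d,method='Nelder-Mead',options=dict(initial_simplex=[v0+d,v0+d+[.8,0,0],v0+d+[0,.8,0],v0+d+[0,0,1]],xatol=.005,fatol=1e-4)) for d in ([0,0,0],[.7,.3,0],[-.7,-.3,0])),key=lambda r:r.fun)
        v=best.x;print(n,cams,'x %.1f y %.1f mm ang %.1f'%(v[0]*10,v[1]*10,np.degrees(v[2]/10)),round(best.fun/len(cams),3))
    res[n]=(v[0]/100,v[1]/100,v[2]/10)
import json;json.dump(res,open('pose.json','w'))
for c in ims:
    K=3;big=cv2.resize(ims[c][:,:,::-1],None,fx=K,fy=K,interpolation=cv2.INTER_CUBIC)
    for n,p in res.items():
        for P in parts(n):
            uv=(w2p(c,place(P,p),ps[c])+.5)*K
            cv2.polylines(big,[cv2.convexHull(uv.astype(np.int32).reshape(-1,1,2))],True,(0,255,0),1)
    if c=='top': big=big[520:860,500:1360]
    else: big=big[380:1180,400:1000]
    h,w=big.shape[:2];k=min(800/w,600/h,1);big=cv2.resize(big,None,fx=k,fy=k)
    cv2.imwrite(f'pics/fit_{c}.png',big)
E
```

```text
cake_fork ['top'] x 449.5 y 101.0 mm ang -23.5 -1.453
cake_fork ['scene'] x 448.7 y 98.5 mm ang -23.6 -1.437
cake_fork ['top', 'scene'] x 448.7 y 98.9 mm ang -23.8 -1.439
butter_knife ['top'] x 424.2 y 306.6 mm ang -15.1 -1.543
butter_knife ['scene'] x 425.5 y 305.2 mm ang -13.8 -1.483
butter_knife ['top', 'scene'] x 424.9 y 305.9 mm ang -14.3 -1.492
dessert_spoon ['top'] x 451.5 y -306.3 mm ang -5.7 -1.497
dessert_spoon ['scene'] x 445.4 y -305.6 mm ang -3.4 -1.685
dessert_spoon ['top', 'scene'] x 446.0 y -305.7 mm ang -3.6 -1.584
teaspoon ['top'] x 456.7 y -106.6 mm ang 23.9 -1.426
teaspoon ['scene'] x 457.4 y -106.9 mm ang 25.2 -1.63
teaspoon ['top', 'scene'] x 456.8 y -107.1 mm ang 24.9 -1.526
```

View pics/fit_top.png

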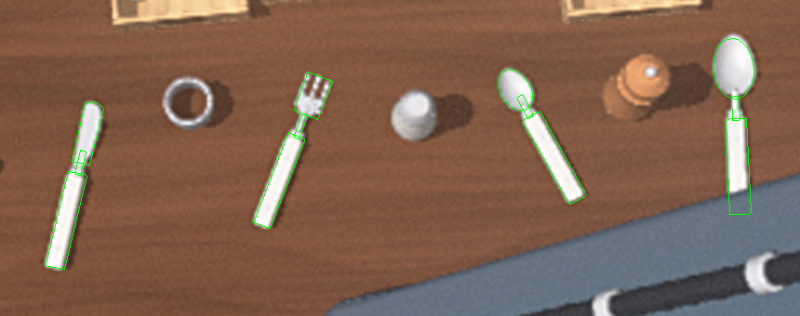

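View pics/fit_scene.png

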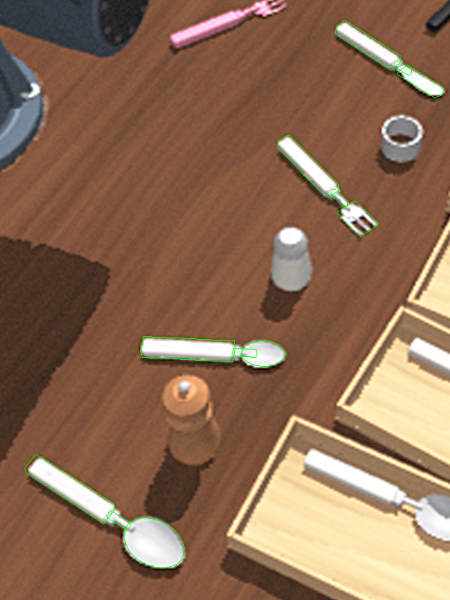

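The outlines fit both views well and confirm the two spoon sizes: the small spoon is at (516,90) in the crop and the large one at (735,66). The handle midlines also line up. Next I'll fit the bins, the salt and the pepper.

```bash
python3 - <<'E'
from fit import *
import pickle,json
out=pickle.load(open('m.pkl','rb'))
ims={c:imaging.capture(c) for c in('top','scene')}
ps={c:imaging.camera_params(c) for c in ims}
init={'bin_teaspoon':(.655,.22,0),'bin_cake_fork':(.675,.077,0),'bin_butter_knife':(.67,-.067,0),'bin_dessert_spoon':(.64,-.211,0)}
B=np.array([[x,y,z] for x in(-.105,.105) for y in(-.0625,.0625) for z in(0,.03)])
t=np.linspace(0,2*np.pi,24,endpoint=False)
def cyl(r,h): return np.r_[np.c_[r*np.cos(t),r*np.sin(t),0*t],np.c_[r*.8*np.cos(t),r*.8*np.sin(t),0*t+h]]
def hull(c,P): return cv2.convexHull(np.round((w2p(c,P,ps[c])*2+.5)*16).astype(np.int32).reshape(-1,1,2))
def S(c,P):
    m=np.zeros((840,1120),np.uint8);cv2.fillConvexPoly(m,hull(c,P),255,cv2.LINE_AA,4)
    return cv2.resize(m,(560,420),interpolation=cv2.INTER_AREA)/255.
# wood+content mask : bright yellowish or grey, vs. brown table
def wm(im):
    v=im.max(2).astype(float); hsv=cv2.cvtColor(im,cv2.COLOR_RGB2HSV).astype(float)
    return np.clip((im[...,1].astype(float)-95)/30,0,1)
ms={c:wm(ims[c]) for c in ims}
res={}
for n,v in init.items():
    for cams in(['top'],['scene'],['top','scene']):
        def cost(q):
            P=place(B,(q[0]/100,q[1]/100,q[2]/10));e=0
            for c in cams:
                s=S(c,P);m0=S(c,place(B*[1.3,1.06,1],v))  # window
                # boundary contrast: mean inside ring minus outside ring
                er=cv2.erode(s,np.ones((3,3)));di=cv2.dilate(s,np.ones((5,5)))
                a=s-er;b=di-cv2.dilate(s,np.ones((2,2)))
                m=ms[c]
                e-=(a*m).sum()/a.sum()-(b*m).sum()/b.sum()
            return e
        v0=np.array([v[0]*100,v[1]*100,0.])
        best=min((minimize(cost,v0+d,method='Nelder-Mead',options=dict(initial_simplex=[v0+d,v0+d+[.5,0,0],v0+d+[0,.5,0],v0+d+[0,0,.5]],xatol=.005,fatol=1e-4)) for d in ([0,0,.3],[.3,.3,0],[-.3,-.3,-.3],[.5,-.3,0])),key=lambda r:r.fun)
        q=best.x;print(n,cams,'x %.1f y %.1f ang %.1f'%(q[0]*10,q[1]*10,np.degrees(q[2]/10)),round(best.fun/len(cams),3))
    res[n]=(q[0]/100,q[1]/100,q[2]/10)
json.dump(res,open('bins.json','w'))
for c in ims:
    K=3;big=cv2.resize(ims[c][:,:,::-1],None,fx=K,fy=K,interpolation=cv2.INTER_CUBIC)
    for n,p in res.items():
        for z in(0,.03):
            R=np.array([[-.105,-.0625,z],[.105,-.0625,z],[.105,.0625,z],[-.105,.0625,z]])
            cv2.polylines(big,[((w2p(c,place(R,p),ps[c])+.5)*K).astype(np.int32)],True,(0,255,0),1)
        R=np.array([[-.09,.038,.011],[.09,.038,.011]]);cv2.polylines(big,[((w2p(c,place(R,p),ps[c])+.5)*K).astype(np.int32)],False,(0,0,255),1)
    for P in (place(cyl(.021,.07),(.435,.0,0)),place(cyl(.024,.109),(.45,-.205,0))):
        cv2.polylines(big,[cv2.convexHull(((w2p(c,P,ps[c])+.5)*K).astype(np.int32).reshape(-1,1,2))],True,(255,0,0),1)
    big=big[250:700,560:1300] if c=='top' else big[500:1240,520:1320]
    h,w=big.shape[:2];k=min(800/w,600/h,1);cv2.imwrite(f'pics/bins_{c}.png',cv2.resize(big,None,fx=k,fy=k))
E
```

```text
bin_teaspoon ['top'] x 652.8 y 213.4 ang 2.8 -0.693
bin_teaspoon ['scene'] x 653.2 y 209.4 ang 2.8 -0.581
bin_teaspoon ['top', 'scene'] x 653.2 y 212.8 ang 2.7 -0.571
bin_cake_fork ['top'] x 672.4 y 73.0 ang 2.0 -0.724
bin_cake_fork ['scene'] x 672.3 y 70.0 ang 2.2 -0.342
bin_cake_fork ['top', 'scene'] x 672.2 y 72.8 ang 2.1 -0.505
bin_butter_knife ['top'] x 668.8 y -67.7 ang -2.3 -0.696
bin_butter_knife ['scene'] x 668.6 y -69.8 ang -3.6 -0.408
bin_butter_knife ['top', 'scene'] x 668.8 y -67.7 ang -2.4 -0.526
bin_dessert_spoon ['top'] x 639.4 y -210.9 ang 2.2 -0.659
bin_dessert_spoon ['scene'] x 638.7 y -213.0 ang 2.4 -0.586
bin_dessert_spoon ['top', 'scene'] x 638.9 y -211.6 ang 2.2 -0.579
```

View pics/bins_top.png

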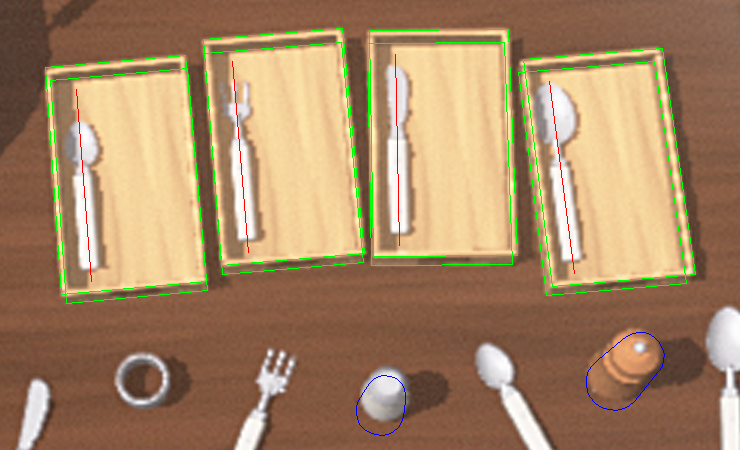

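View pics/bins_scene.png

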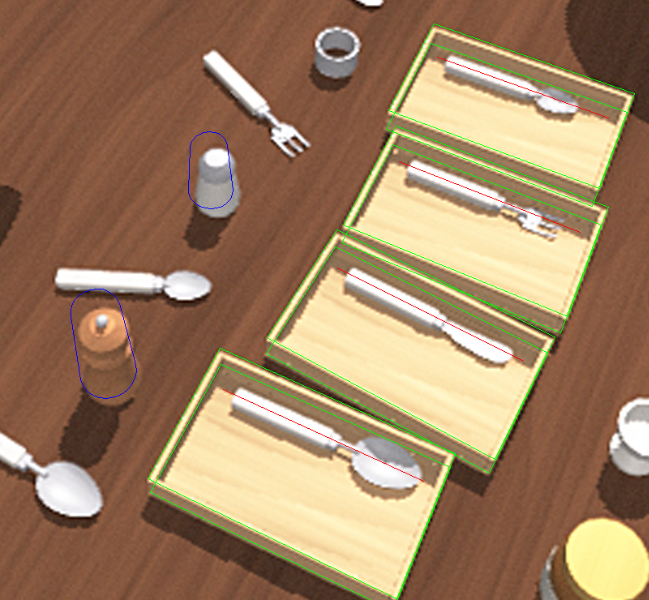

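The bins fit both views to about 2–3 mm. Their order from left to right is teaspoon, fork, knife, dessert spoon, each turned by 2–3°. Salt is near (0.444, -0.003) and pepper near (0.453, -0.208).

The gripper body would overlap the pepper if I gripped either spoon at x=-30. I'll take them near the handle end instead, starting with the dessert spoon at about x=-75, with the grip at (0.371, -0.301) and yaw -3.5°.

>>> apply_moves([
  {"x": 20, "y": 31, "z": -7, "spin": -0.037},
  {"x": 20, "y": 31, "z": -7, "spin": -0.037},
  {"x": 20, "y": 31, "z": -7, "spin": -0.037},
  {"x": 20, "y": 31, "z": -7, "spin": -0.037},
  {"x": 20, "y": 31, "z": -7, "spin": -0.037},
  {"x": 20, "y": 31, "z": -7, "spin": -0.037},
  {"x": 20, "y": 31, "z": -7, "spin": -0.037},
  {"x": 20, "y": 31, "z": -7, "spin": -0.037},
  {"x": 20, "y": 31, "z": -7, "spin": -0.037},
  {"x": 0, "y": 0, "z": 0, "spin": 0},
], grip=40)

```text
time_s: 2.45
position: [0.3644, -0.3127, 0.1307]
tcp_rot: [[-0.059, -0.002, 0.998], [-0.998, -0.009, -0.059], [0.009, -1.0, -0.001]]
force: [-0.1, 0.5, 0.3]
opening: 0.464
```

```bash
cat > look.py <<'E'
import sys
from fit import *
import json
def look(tag,cams=('wrist','scene'),poses=None):
    poses=poses if poses is not None else json.load(open('pose.json'))
    tiles=[]
    for c in cams:
        p=imaging.camera_params(c);im=imaging.capture(c)[:,:,::-1].copy()
        raw=im.copy()
        for n,q in poses.items():
            for P in parts(n):
                X=place(P,q)
                if ((X@p['R'].T+p['t'])[:,2]<.05).any(): continue
                cv2.polylines(im,[cv2.convexHull((w2p(c,X,p)).astype(np.int32).reshape(-1,1,2))],True,(0,255,0),1)
        cv2.imwrite(f'pics/{tag}_{c}.png',im)
E
python3 - <<'E'
from look import *
look('a')
E
```

```text
(no output)
```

View pics/a_wrist.png

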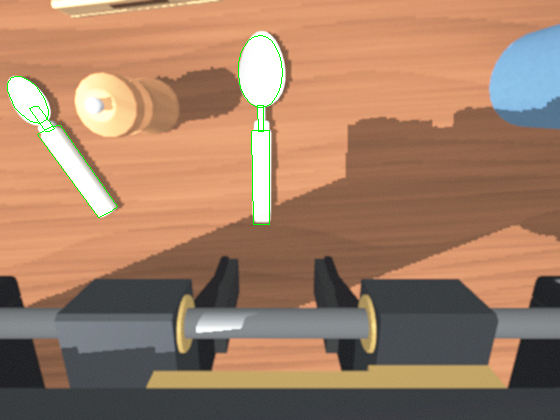

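View pics/a_scene.png

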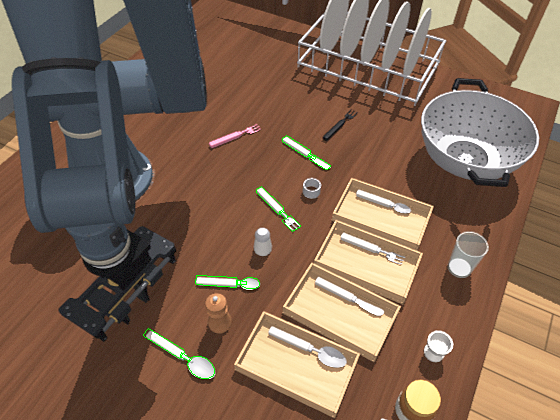

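The fitted outlines match in the wrist and scene views too, and the gripper body is indeed wide along the jaws. I'll go down behind the pepper.

>>> apply_moves([
  {"x": 2, "y": 6, "z": 0},
  {"x": 2, "y": 6, "z": 0},
  {"x": 0, "y": 0, "z": -20},
  {"x": 0, "y": 0, "z": -20},
  {"x": 0, "y": 0, "z": -20},
  {"x": 0, "y": 0, "z": -20},
  {"x": 0, "y": 0, "z": -10},
  {"x": 0, "y": 0, "z": 0},
])

```text
invalid input at $.steps[0]: expected keys x, y, z, spin
```

>>> apply_moves([
  {"x": 2, "y": 6, "z": 0, "spin": 0},
  {"x": 2, "y": 6, "z": 0, "spin": 0},
  {"x": 0, "y": 0, "z": -20, "spin": 0},
  {"x": 0, "y": 0, "z": -20, "spin": 0},
  {"x": 0, "y": 0, "z": -20, "spin": 0},
  {"x": 0, "y": 0, "z": -20, "spin": 0},
  {"x": 0, "y": 0, "z": -10, "spin": 0},
  {"x": 0, "y": 0, "z": 0, "spin": 0},
])

```text
time_s: 3.35
position: [0.369, -0.3138, 0.0419]
tcp_rot: [[-0.071, 0.008, 0.997], [-0.997, -0.025, -0.071], [0.024, -1.0, 0.009]]
force: [-0.4, 1.0, 0.6]
opening: 0.461
```

>>> apply_moves([
  {"x": 0, "y": 6, "z": 0, "spin": 0},
  {"x": 0, "y": 7, "z": 0, "spin": 0},
  {"x": 0, "y": 0, "z": 0, "spin": 0},
])

```text
time_s: 3.65
position: [0.3693, -0.3012, 0.0435]
tcp_rot: [[-0.072, 0.009, 0.997], [-0.997, -0.027, -0.072], [0.026, -1.0, 0.011]]
force: [-1.2, 0.9, -0.2]
opening: 0.461
```

>>> apply_moves([
  {"x": 0, "y": 0, "z": -16, "spin": 0},
  {"x": 0, "y": 0, "z": -16, "spin": 0},
  {"x": 0, "y": 0, "z": 0, "spin": 0},
])

```text
time_s: 3.95
position: [0.3712, -0.3022, 0.0136]
tcp_rot: [[-0.071, 0.014, 0.997], [-0.997, -0.032, -0.07], [0.031, -0.999, 0.016]]
force: [-0.6, 0.4, 0.7]
opening: 0.46
```

>>> apply_moves([
  {"x": 0, "y": 0, "z": -3, "spin": 0},
])

```text
time_s: 4.05
position: [0.3717, -0.3025, 0.0113]
tcp_rot: [[-0.071, 0.015, 0.997], [-0.997, -0.034, -0.07], [0.033, -0.999, 0.017]]
force: [-0.9, -0.2, -0.4]
opening: 0.458
```

>>> apply_moves([
  {"x": 0, "y": 0, "z": 0, "spin": 0},
  {"x": 0, "y": 0, "z": 0, "spin": 0},
  {"x": 0, "y": 0, "z": 0, "spin": 0},
  {"x": 0, "y": 0, "z": 0, "spin": 0},
  {"x": 0, "y": 0, "z": 0, "spin": 0},
], grip=0)

```text
time_s: 4.55
position: [0.3727, -0.3035, 0.0135]
tcp_rot: [[-0.07, 0.017, 0.997], [-0.997, -0.037, -0.07], [0.036, -0.999, 0.02]]
force: [-0.1, -0.1, 0.2]
opening: 0.091
```

```bash
python3 - <<'E'
from look import *
print(read_state()['opening'])
look('b')
E
```

```text
0.09051444106813335
```

View pics/b_wrist.png

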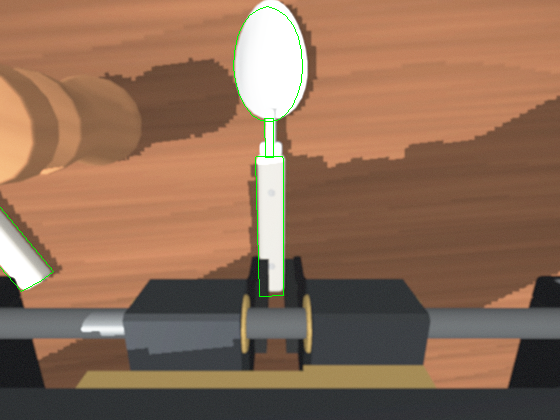

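View pics/b_scene.png

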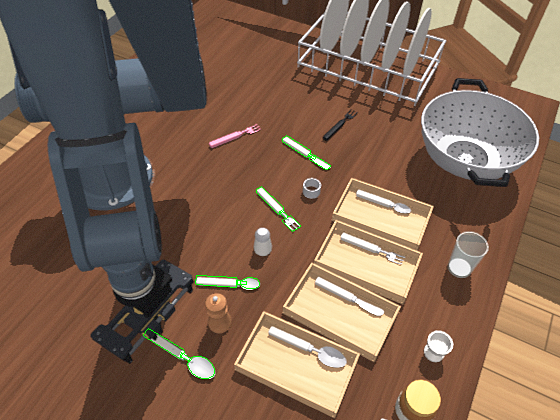

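>>> apply_moves([
  {"x": 0, "y": 0, "z": 15, "spin": 0},
  {"x": 0, "y": 0, "z": 15, "spin": 0},
  {"x": 0, "y": 0, "z": 0, "spin": 0},
])

```text
time_s: 4.95
position: [0.3722, -0.3029, 0.0435]
tcp_rot: [[-0.07, 0.016, 0.997], [-0.997, -0.035, -0.07], [0.034, -0.999, 0.018]]
force: [1.0, -0.0, -0.2]
opening: 0.007
```

```bash
python3 - <<'E'
from look import *
print(read_state()['opening'])
look('c')
im=cv2.imread('pics/c_scene.png')[250:420,60:300];cv2.imwrite('pics/c_crop.png',cv2.resize(im,None,fx=3.3,fy=3.3,interpolation=cv2.INTER_CUBIC))
E
```

```text
0.007053924141331665
```

View pics/c_wrist.png

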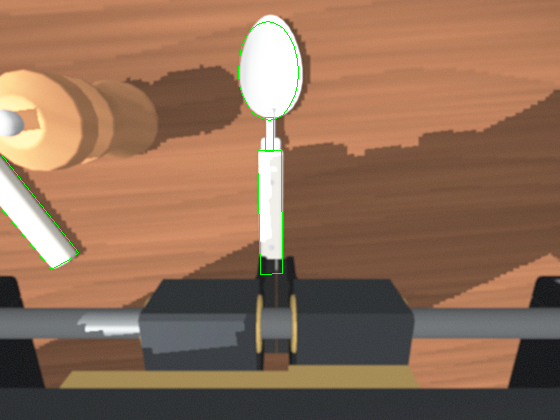

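View pics/c_crop.png

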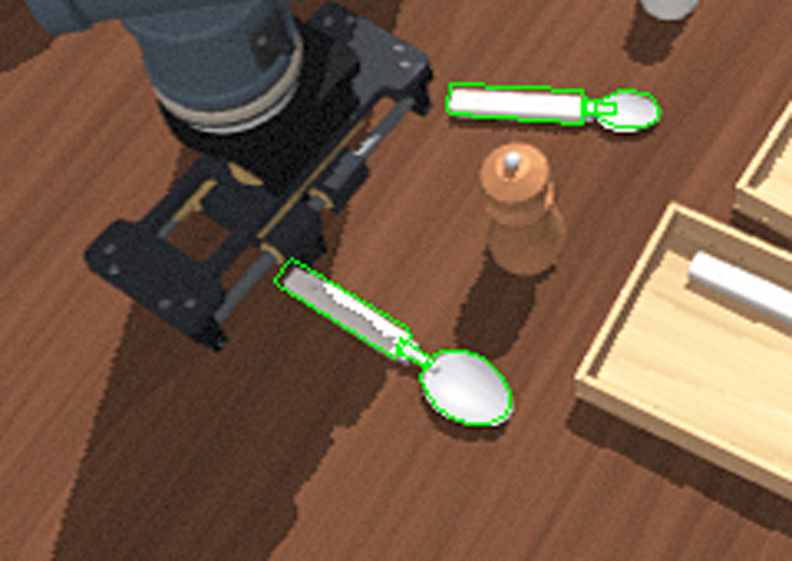

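```bash
python3 - <<'E'
from look import *
s=read_state();p=s['position'];R=np.array(s['tcp_rot']);print(p,s['opening'])
for d in(-11,0,8): print(d,w2p('wrist',[p+R[:,1]*d/1000]).round(0), w2p('scene',[p+R[:,1]*d/1000]).round(0))
im=imaging.capture('wrist')
cv2.imwrite('pics/d.png',cv2.resize(im[230:400,180:380,::-1],None,fx=4,fy=3.5,interpolation=cv2.INTER_CUBIC)[:600])
E
```

```text
[ 0.37152003 -0.30222831  0.04237546] 0.0031079930701658136
-11 [[275. 260.]] [[153. 330.]]
0 [[275. 253.]] [[154. 332.]]
8 [[275. 248.]] [[155. 334.]]
```

View pics/d.png

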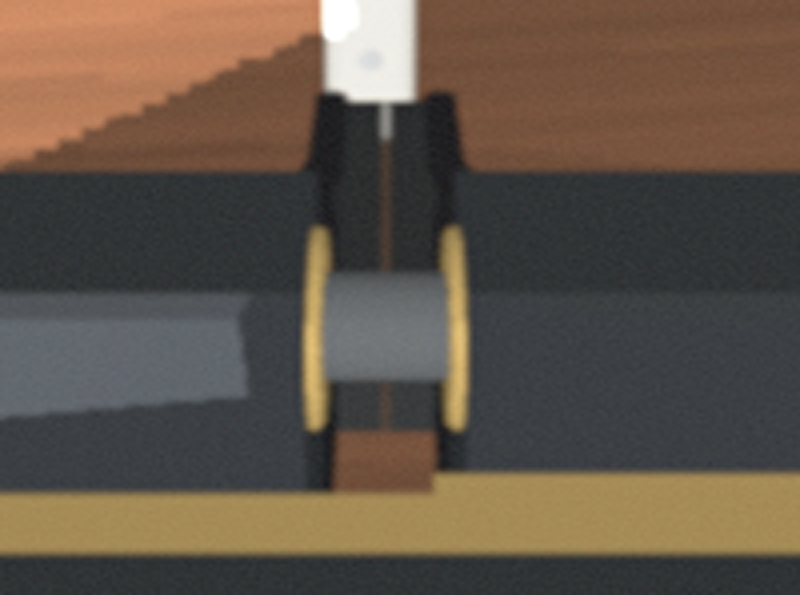

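```bash
python3 - <<'E'
from look import *
for i in range(6):
    s=read_state();print(s['time_s'],np.round(np.array(s['position'])*1000,2),np.round(s['tcp_rot'],4)[2],np.round(s['joint_positions'],3))
    imaging.capture('top')
E
```

```text
5.1 [ 371.32 -301.97   42.04] [ 0.0314 -0.9994  0.0158] [-52.151  33.74  111.681  -0.979  32.64   42.688]
5.15 [ 371.18 -301.81   41.85] [ 0.0309 -0.9994  0.0154] [-52.154  33.762 111.688  -0.975  32.645  42.687]
5.2 [ 371.14 -301.77   41.75] [ 0.0307 -0.9994  0.0152] [-52.154  33.774 111.688  -0.975  32.649  42.687]
5.25 [ 371.14 -301.76   41.73] [ 0.0307 -0.9994  0.0151] [-52.153  33.777 111.685  -0.977  32.653  42.686]
5.3 [ 371.21 -301.83   41.78] [ 0.0308 -0.9994  0.0153] [-52.153  33.773 111.677  -0.975  32.656  42.685]
5.35 [ 371.24 -301.88   41.84] [ 0.0309 -0.9994  0.0153] [-52.153  33.767 111.672  -0.976  32.661  42.685]
```

>>> apply_moves([
  {"x": 0, "y": 0, "z": 0, "spin": 0},
  {"x": 0, "y": 0, "z": 0, "spin": 0},
  {"x": 0, "y": 0, "z": 0, "spin": 0},
  {"x": 0, "y": 0, "z": 0, "spin": 0},
  {"x": 0, "y": 0, "z": 0, "spin": 0},
  {"x": 0, "y": 0, "z": 0, "spin": 0},
  {"x": 0, "y": 0, "z": 0, "spin": 0},
  {"x": 0, "y": 0, "z": 0, "spin": 0},
], grip=40)

```text
time_s: 6.2
position: [0.3712, -0.3018, 0.0415]
tcp_rot: [[-0.07, 0.013, 0.997], [-0.997, -0.031, -0.07], [0.03, -0.999, 0.015]]
force: [0.1, -0.8, 0.6]
opening: 0.454
```

```bash
python3 - <<'E'
from look import *
for i in range(3):
    s=read_state();print(s['time_s'],np.round(np.array(s['position'])*1000,2),np.round(s['tcp_rot'],4)[2],np.round(s['joint_positions'],3))
    imaging.capture('top')
E
```

```text
6.2 [ 371.15 -301.76   41.49] [ 0.0304 -0.9994  0.0149] [-52.152  33.81  111.675  -0.978  32.649  42.687]
6.25 [ 371.13 -301.77   41.48] [ 0.0304 -0.9994  0.0149] [-52.155  33.811 111.677  -0.975  32.648  42.687]
6.3 [ 371.14 -301.76   41.47] [ 0.0304 -0.9994  0.0149] [-52.153  33.812 111.676  -0.976  32.649  42.688]
```

>>> apply_moves([
  {"x": 0, "y": 1, "z": -8, "spin": 0},
  {"x": 0, "y": 0, "z": -8, "spin": 0},
  {"x": 0, "y": 0, "z": -8, "spin": 0},
  {"x": 0, "y": 0, "z": -6, "spin": 0},
  {"x": 0, "y": 0, "z": -3, "spin": 0},
  {"x": 0, "y": 0, "z": 0, "spin": 0},
])

```text
time_s: 6.95
position: [0.3707, -0.3002, 0.0047]
tcp_rot: [[-0.07, 0.012, 0.997], [-0.997, -0.03, -0.07], [0.029, -0.999, 0.014]]
force: [0.2, -0.1, -0.2]
opening: 0.459
```

Measured z puts the fingertips below the table with no force reading, so the height reading is biased. I'll feel for the table in small steps.

>>> apply_moves([
  {"x": 0, "y": 0, "z": -2, "spin": 0},
  {"x": 0, "y": 0, "z": 0, "spin": 0},
])

```text
time_s: 7.15
position: [0.3708, -0.3002, 0.0024]
tcp_rot: [[-0.07, 0.012, 0.997], [-0.997, -0.03, -0.07], [0.029, -0.999, 0.014]]
force: [0.4, -0.0, 0.8]
opening: 0.457
```

>>> apply_moves([
  {"x": 0, "y": 0, "z": -2, "spin": 0},
  {"x": 0, "y": 0, "z": 0, "spin": 0},
])

```text
time_s: 7.35
position: [0.371, -0.3005, 0.0006]
tcp_rot: [[-0.07, 0.012, 0.997], [-0.997, -0.031, -0.07], [0.03, -0.999, 0.014]]
force: [-0.2, 0.3, 0.5]
opening: 0.457
```

>>> apply_moves([
  {"x": 0, "y": 0, "z": -2, "spin": 0},
  {"x": 0, "y": 0, "z": 0, "spin": 0},
])

```text
time_s: 7.55
position: [0.3712, -0.3007, -0.0012]
tcp_rot: [[-0.07, 0.013, 0.997], [-0.997, -0.031, -0.07], [0.03, -0.999, 0.015]]
force: [-0.6, 0.1, 0.1]
opening: 0.461
```

```bash
python3 - <<'E'
from look import *
s=read_state();print(s['position'],s['force'],np.round(s['tau'],2))
look('e')
im=cv2.imread('pics/e_scene.png')[270:400,60:250];cv2.imwrite('pics/e_crop.png',cv2.resize(im,None,fx=4,fy=4,interpolation=cv2.INTER_CUBIC))
E
```

```text
[ 0.37115468 -0.3007106  -0.00124313] [-0.56629971  0.06459927  0.07858126] [-1.000e-02 -3.765e+01 -4.920e+00  2.000e-02 -1.600e-01  0.000e+00]
```

View pics/e_wrist.png

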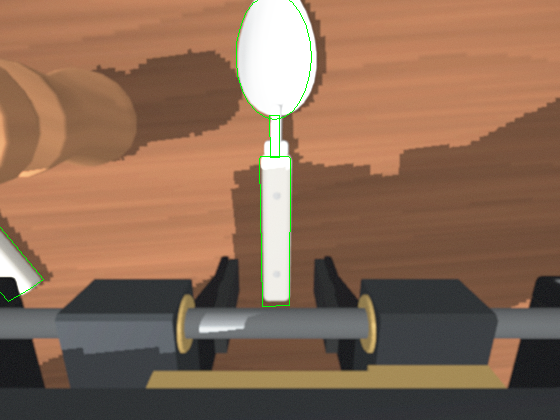

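View pics/e_crop.png

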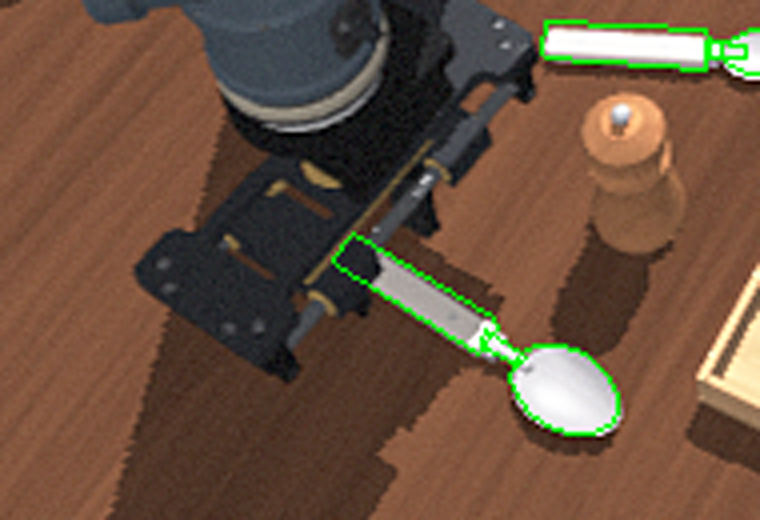

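>>> apply_moves([
  {"x": 0, "y": 0, "z": 0, "spin": 0},
  {"x": 0, "y": 0, "z": 0, "spin": 0},
  {"x": 0, "y": 0, "z": 0, "spin": 0},
  {"x": 0, "y": 0, "z": 0, "spin": 0},
  {"x": 0, "y": 0, "z": 0, "spin": 0},
  {"x": 0, "y": 0, "z": 0, "spin": 0},
], grip=0)

```text
time_s: 8.25
position: [0.3713, -0.3009, -0.0009]
tcp_rot: [[-0.07, 0.013, 0.997], [-0.997, -0.032, -0.07], [0.031, -0.999, 0.015]]
force: [-0.4, -0.6, 0.7]
opening: 0.035
```

```bash
python3 - <<'E'
from look import *
look('f')
im=cv2.imread('pics/f_scene.png')[270:400,60:250];cv2.imwrite('pics/f_crop.png',cv2.resize(im,None,fx=4,fy=4,interpolation=cv2.INTER_CUBIC))
E
```

```text
(no output)
```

View pics/f_wrist.png

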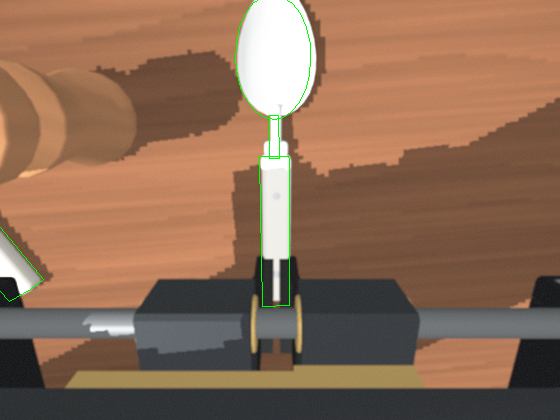

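View pics/f_crop.png

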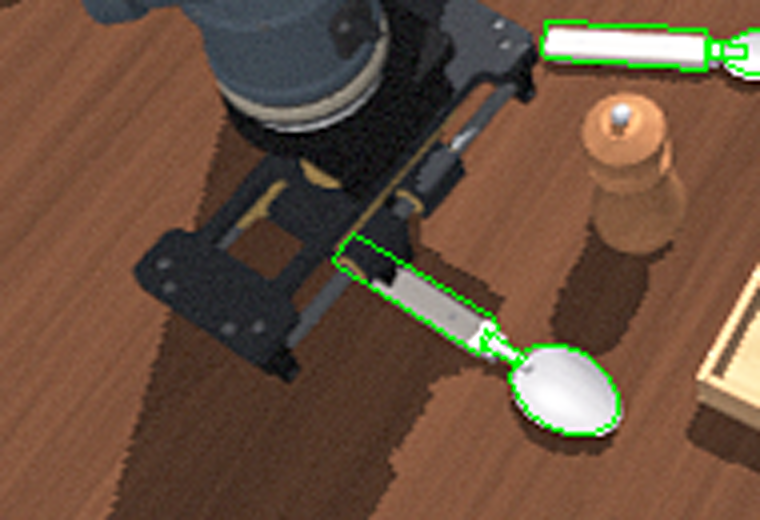

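```bash
python3 - <<'E'
from look import *
s=read_state();p=s['position'];R=np.array(s['tcp_rot'])
for z in(-.01,0,.01,.02,.03,.04): print(z,w2p('scene',[[p[0],p[1],z]]).round(1),w2p('wrist',[[p[0],p[1],z]]).round(1), w2p('wrist',[[p[0]+.0095,p[1],z]]).round(1))
c=imaging.camera_params('wrist');print(-c['R'].T@c['t']-p)
im=imaging.capture('scene')[300:380,100:220,::-1];cv2.imwrite('pics/g.png',cv2.resize(im,None,fx=6,fy=6,interpolation=cv2.INTER_CUBIC))
E
```

```text
-0.01 [[159.5 342.8]] [[274.4 247.1]] [[273.3 233.2]]
0 [[158.6 340.7]] [[274.8 253.3]] [[273.7 238.8]]
0.01 [[157.7 338.7]] [[275.3 260. ]] [[274.1 244.9]]
0.02 [[156.8 336.6]] [[275.8 267.4]] [[274.5 251.6]]
0.03 [[155.8 334.5]] [[276.3 275.6]] [[275.  259.1]]
0.04 [[154.9 332.3]] [[276.9 284.8]] [[275.6 267.5]]
[ 0.08123621 -0.00068315  0.19168102]
```

View pics/g.png

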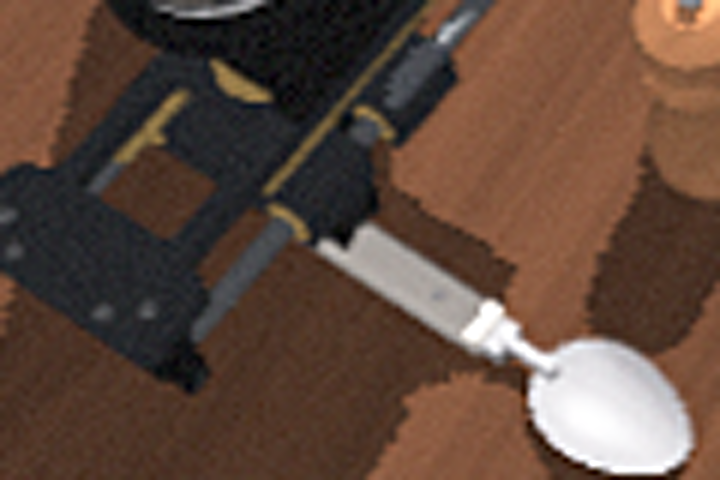

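The fingers close above the handle. In the wrist view their front edge sits at row 258, which implies a tip height near 30 mm, while the reading says -9 mm. I'll open and go down carefully, watching the force.

>>> apply_moves([
  {"x": 0, "y": 0, "z": 0, "spin": 0},
  {"x": 0, "y": 0, "z": 0, "spin": 0},
  {"x": 0, "y": 0, "z": 0, "spin": 0},
  {"x": 0, "y": 0, "z": 0, "spin": 0},
  {"x": 0, "y": 0, "z": -3, "spin": 0},
  {"x": 0, "y": 0, "z": -1, "spin": 0},
], grip=40)

```text
time_s: 9.0
position: [0.3714, -0.301, -0.0051]
tcp_rot: [[-0.07, 0.013, 0.997], [-0.997, -0.032, -0.07], [0.031, -0.999, 0.016]]
force: [-0.2, -1.0, -0.4]
opening: 0.426
```

>>> apply_moves([
  {"x": 0, "y": 0, "z": -3, "spin": 0},
  {"x": 0, "y": 0, "z": -1, "spin": 0},
])

```text
time_s: 9.2
position: [0.3714, -0.301, -0.0095]
tcp_rot: [[-0.07, 0.013, 0.997], [-0.997, -0.032, -0.07], [0.031, -0.999, 0.015]]
force: [0.2, -0.4, 0.4]
opening: 0.456
```

>>> apply_moves([
  {"x": 0, "y": 0, "z": -3, "spin": 0},
  {"x": 0, "y": 0, "z": -1, "spin": 0},
])

```text
time_s: 9.4
position: [0.3713, -0.3009, -0.0141]
tcp_rot: [[-0.07, 0.013, 0.997], [-0.997, -0.032, -0.07], [0.031, -0.999, 0.015]]
force: [-0.5, -0.3, -0.0]
opening: 0.46
```

>>> apply_moves([
  {"x": 0, "y": 0, "z": -3, "spin": 0},
  {"x": 0, "y": 0, "z": -1, "spin": 0},
])

```text
time_s: 9.6
position: [0.3713, -0.3009, -0.0185]
tcp_rot: [[-0.07, 0.013, 0.997], [-0.997, -0.032, -0.07], [0.031, -0.999, 0.015]]
force: [-0.3, -0.1, 0.5]
opening: 0.463
```

```bash
python3 - <<'E'
from look import *
look('i')
im=imaging.capture('scene')[300:380,100:220,::-1];cv2.imwrite('pics/i_crop.png',cv2.resize(im,None,fx=6,fy=6,interpolation=cv2.INTER_CUBIC))
E
```

```text
(no output)
```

View pics/i_wrist.png

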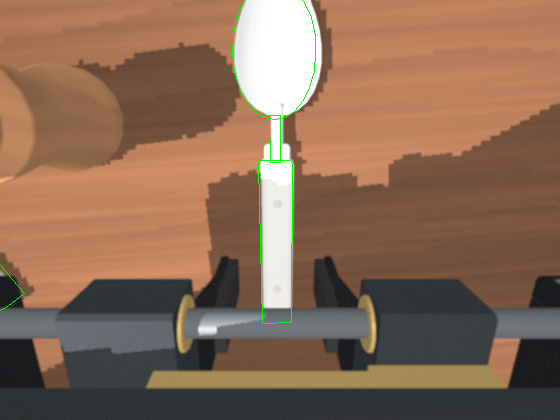

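View pics/i_crop.png

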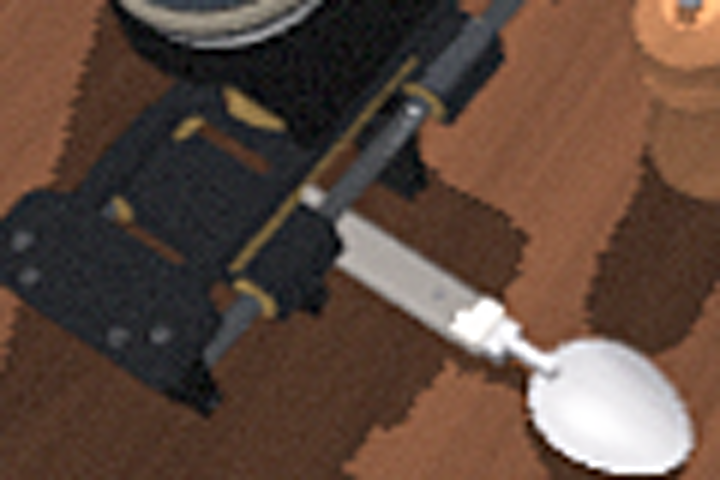

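>>> apply_moves([
  {"x": 0, "y": 0, "z": -3, "spin": 0},
  {"x": 0, "y": 0, "z": -1, "spin": 0},
])

```text
time_s: 9.95
position: [0.3715, -0.3012, -0.0223]
tcp_rot: [[-0.07, 0.014, 0.997], [-0.997, -0.032, -0.07], [0.031, -0.999, 0.016]]
force: [-0.5, -0.1, 0.6]
opening: 0.458
```

>>> apply_moves([
  {"x": 0, "y": 0, "z": -2, "spin": 0},
  {"x": 0, "y": 0, "z": 0, "spin": 0},
])

```text
time_s: 10.15
position: [0.3715, -0.3011, -0.0246]
tcp_rot: [[-0.07, 0.013, 0.997], [-0.997, -0.032, -0.07], [0.031, -0.999, 0.016]]
force: [-0.5, -0.8, -1.2]
opening: 0.46
```

>>> apply_moves([
  {"x": 0, "y": 0, "z": -2, "spin": 0},
  {"x": 0, "y": 0, "z": 0, "spin": 0},
])

```text
time_s: 10.35
position: [0.3715, -0.3011, -0.0267]
tcp_rot: [[-0.07, 0.013, 0.997], [-0.997, -0.032, -0.07], [0.031, -0.999, 0.016]]
force: [-0.1, 0.7, 0.3]
opening: 0.457
```

>>> apply_moves([
  {"x": 0, "y": 0, "z": -1, "spin": 0},
  {"x": 0, "y": 0, "z": 0, "spin": 0},
  {"x": 0, "y": 0, "z": 0, "spin": 0},
  {"x": 0, "y": 0, "z": 0, "spin": 0},
  {"x": 0, "y": 0, "z": 0, "spin": 0},
  {"x": 0, "y": 0, "z": 0, "spin": 0},
], grip=0)

```text
time_s: 10.95
position: [0.3714, -0.3002, -0.0274]
tcp_rot: [[-0.071, 0.013, 0.997], [-0.997, -0.031, -0.071], [0.03, -0.999, 0.015]]
force: [0.0, 1.4, 0.5]
opening: 0.184
```

It has gripped: the opening is 0.184, which is 16 mm, at a reported z of -27 mm. So the true height is about 36 mm more than the reading, and I'll use -27 mm as the table-grasp reference. Now I'll lift.

>>> apply_moves([
  {"x": 0, "y": 0, "z": 10, "spin": 0},
  {"x": 0, "y": 0, "z": 20, "spin": 0},
  {"x": 0, "y": 0, "z": 20, "spin": 0},
  {"x": 0, "y": 0, "z": 20, "spin": 0},
  {"x": 0, "y": 0, "z": 20, "spin": 0},
  {"x": 0, "y": 0, "z": 10, "spin": 0},
  {"x": 0, "y": 0, "z": 0, "spin": 0},
])

```text
time_s: 11.65
position: [0.3705, -0.2999, 0.0782]
tcp_rot: [[-0.071, 0.012, 0.997], [-0.997, -0.031, -0.071], [0.03, -0.999, 0.015]]
force: [0.6, -0.6, -0.9]
opening: 0.178
```

```bash
python3 - <<'E'
from look import *
look('j')
im=imaging.capture('scene')[240:400,80:300,::-1];cv2.imwrite('pics/j_crop.png',cv2.resize(im,None,fx=3.6,fy=3.6,interpolation=cv2.INTER_CUBIC))
E
```

```text
(no output)
```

View pics/j_wrist.png

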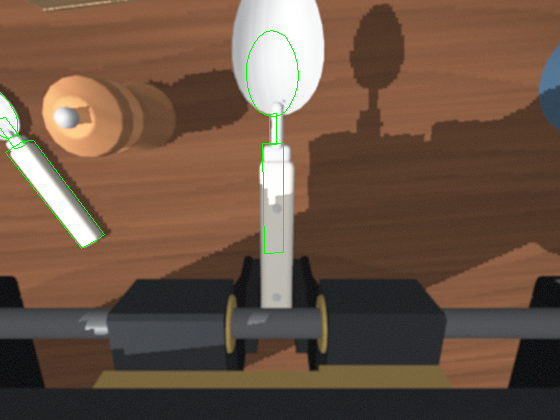

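View pics/j_crop.png

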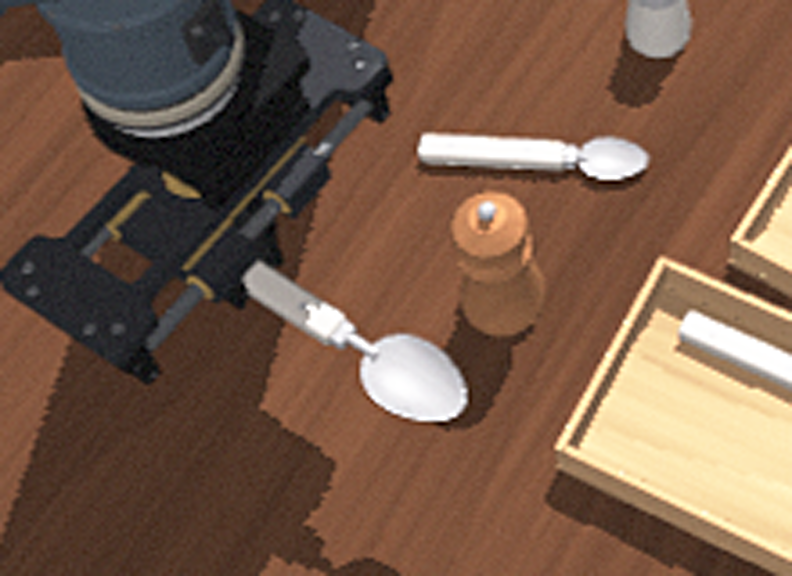

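The spoon is held level. I'll carry it over the bin.

>>> apply_moves([
  {"x": 15, "y": 5, "z": 4, "spin": 0.01},
  {"x": 27, "y": 8, "z": 0, "spin": 0.014},
  {"x": 27, "y": 8, "z": 0, "spin": 0.014},
  {"x": 27, "y": 8, "z": 0, "spin": 0.014},
  {"x": 27, "y": 8, "z": 0, "spin": 0.014},
  {"x": 27, "y": 8, "z": 0, "spin": 0.014},
  {"x": 27, "y": 8, "z": 0, "spin": 0.014},
  {"x": 20, "y": 6, "z": 0, "spin": 0.014},
  {"x": 10, "y": 3, "z": 0, "spin": 0},
  {"x": 0, "y": 0, "z": 0, "spin": 0},
])

```text
time_s: 12.8
position: [0.5761, -0.2281, 0.0656]
tcp_rot: [[0.038, -0.01, 0.999], [-0.999, -0.01, 0.038], [0.009, -1.0, -0.011]]
force: [-0.8, 0.5, -0.9]
opening: 0.181
```

```bash
cat >> look.py <<'E'
def bins(tag,cams=('wrist','scene','top')):
    B=json.load(open('bins.json'));s=read_state();p=s['position']
    for c in cams:
        q=imaging.camera_params(c);im=imaging.capture(c)[:,:,::-1].copy()
        for n,b in B.items():
            for z in(.005,.03):
                e=.0 if z>.01 else .005
                R=np.array([[-.105+e,-.0625+e,z],[.105-e,-.0625+e,z],[.105-e,.0625-e,z],[-.105+e,.0625-e,z]])
                X=place(R,b)
                if ((X@q['R'].T+q['t'])[:,2]<.03).any(): continue
                cv2.polylines(im,[w2p(c,X,q).astype(np.int32)],True,(0,255,0) if z>.01 else (255,255,0),1)
        cv2.imwrite(f'pics/{tag}_{c}.png',im)
E
python3 - <<'E'
from look import *
bins('k',('wrist','scene'))
E
```

```text
(no output)
```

View pics/k_wrist.png

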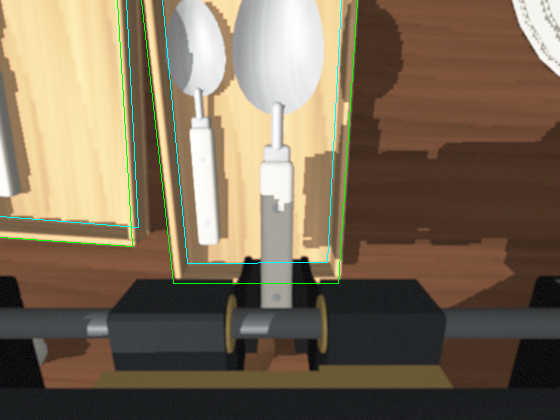

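View pics/k_scene.png

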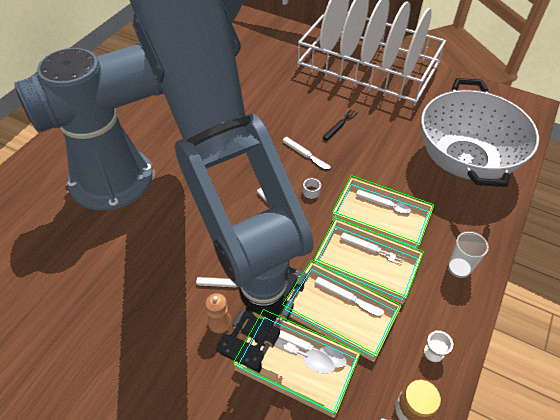

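>>> apply_moves([
  {"x": 3, "y": -2, "z": -10, "spin": 0},
  {"x": 3, "y": -2, "z": -15, "spin": 0},
  {"x": 0, "y": 0, "z": -15, "spin": 0},
  {"x": 0, "y": 0, "z": -10, "spin": 0},
  {"x": 0, "y": 0, "z": 0, "spin": 0},
])

```text
time_s: 13.4
position: [0.5759, -0.2338, 0.0102]
tcp_rot: [[0.033, -0.017, 0.999], [-0.999, -0.007, 0.032], [0.006, -1.0, -0.017]]
force: [-0.4, 0.1, -0.7]
opening: 0.177
```

```bash
python3 - <<'E'
from look import *
bins('l',('wrist','scene'))
im=cv2.imread('pics/l_scene.png')[260:420,180:380];cv2.imwrite('pics/l_crop.png',cv2.resize(im,None,fx=3.6,fy=3.6,interpolation=cv2.INTER_CUBIC))
E
```

```text
(no output)
```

View pics/l_wrist.png

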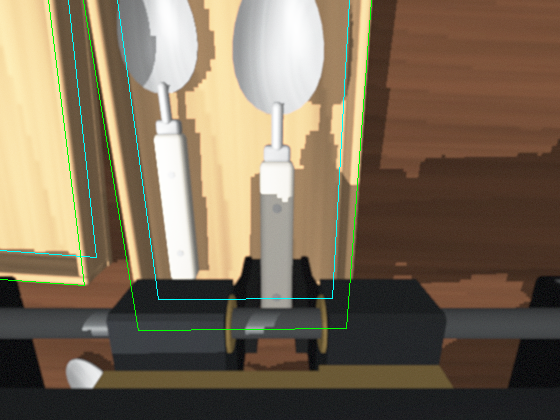

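View pics/l_crop.png

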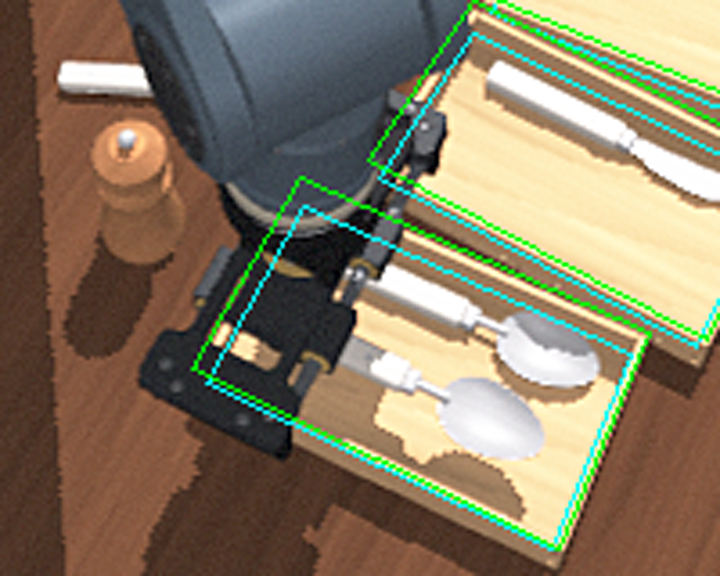

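>>> apply_moves([
  {"x": 4, "y": 0, "z": -8, "spin": 0},
  {"x": 2, "y": 0, "z": -8, "spin": 0},
  {"x": 0, "y": 0, "z": -6, "spin": 0},
  {"x": 0, "y": 0, "z": 0, "spin": 0},
])

```text
time_s: 13.9
position: [0.5849, -0.2347, -0.0107]
tcp_rot: [[0.033, -0.012, 0.999], [-0.999, -0.01, 0.033], [0.009, -1.0, -0.012]]
force: [-0.1, -0.1, 0.0]
opening: 0.182
```

>>> apply_moves([
  {"x": 0, "y": 0, "z": -4, "spin": 0},
  {"x": 0, "y": 0, "z": -3, "spin": 0},
  {"x": 0, "y": 0, "z": 0, "spin": 0},
])

```text
time_s: 14.2
position: [0.5851, -0.2346, -0.0181]
tcp_rot: [[0.034, -0.012, 0.999], [-0.999, -0.01, 0.033], [0.009, -1.0, -0.012]]
force: [-0.7, 0.5, -1.2]
opening: 0.181
```

>>> apply_moves([
  {"x": 0, "y": 0, "z": -2, "spin": 0},
  {"x": 0, "y": 0, "z": 0, "spin": 0},
])

```text
time_s: 14.4
position: [0.5853, -0.2348, -0.0199]
tcp_rot: [[0.034, -0.011, 0.999], [-0.999, -0.01, 0.033], [0.01, -1.0, -0.011]]
force: [0.1, 0.3, 0.7]
opening: 0.182
```

>>> apply_moves([
  {"x": 0, "y": 0, "z": -2, "spin": 0},
  {"x": 0, "y": 0, "z": 0, "spin": 0},
])

```text
time_s: 14.6
position: [0.5857, -0.2351, -0.0213]
tcp_rot: [[0.033, -0.01, 0.999], [-0.999, -0.011, 0.033], [0.011, -1.0, -0.01]]
force: [-0.4, 0.1, 1.3]
opening: 0.178
```

```bash
python3 - <<'E'
from look import *
print(read_state()['force'])
bins('m',('wrist','scene'))
im=cv2.imread('pics/m_scene.png')[260:420,180:380];cv2.imwrite('pics/m_crop.png',cv2.resize(im,None,fx=3.6,fy=3.6,interpolation=cv2.INTER_CUBIC))
E
```

```text
[-0.38169882  0.14224949  1.31384289]
```

View pics/m_crop.png

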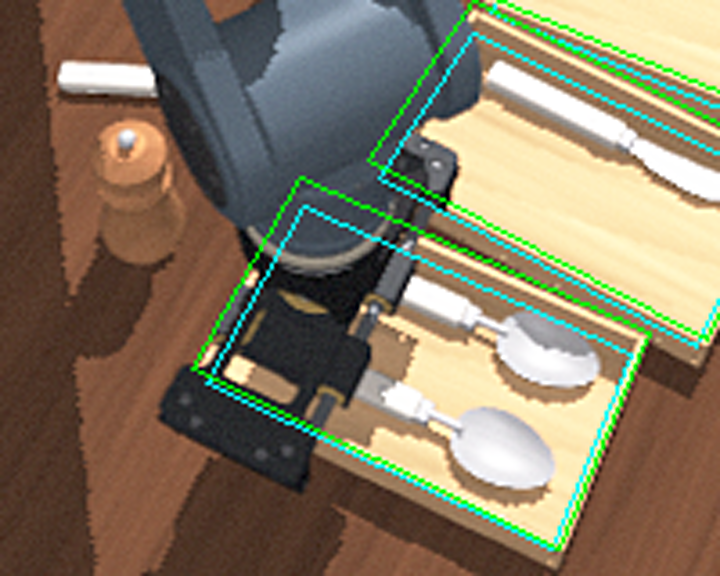

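>>> apply_moves([
  {"x": 0, "y": 0, "z": -2, "spin": 0},
  {"x": 0, "y": 0, "z": -1, "spin": 0},
])

```text
time_s: 14.9
position: [0.5859, -0.2353, -0.0225]
tcp_rot: [[0.033, -0.009, 0.999], [-0.999, -0.011, 0.033], [0.011, -1.0, -0.01]]
force: [-2.8, 1.0, 9.7]
opening: 0.179
```

Contact at 9.7 N, so the spoon is on the floor. I'll release it.

>>> apply_moves([
  {"x": 0, "y": 0, "z": 0, "spin": 0},
  {"x": 0, "y": 0, "z": 0, "spin": 0},
  {"x": 0, "y": 0, "z": 0, "spin": 0},
], grip=32)

```text
time_s: 15.2
position: [0.5861, -0.2353, -0.0225]
tcp_rot: [[0.033, -0.009, 0.999], [-0.999, -0.012, 0.033], [0.011, -1.0, -0.009]]
force: [-0.2, -0.1, -0.2]
opening: 0.338
```

>>> apply_moves([
  {"x": 0, "y": 0, "z": 15, "spin": 0},
  {"x": 0, "y": 0, "z": 30, "spin": 0},
  {"x": 0, "y": 0, "z": 40, "spin": 0},
  {"x": 0, "y": 0, "z": 40, "spin": 0},
  {"x": 0, "y": 0, "z": 0, "spin": 0},
])

```text
time_s: 15.7
position: [0.5847, -0.2344, 0.1076]
tcp_rot: [[0.033, -0.012, 0.999], [-0.999, -0.01, 0.033], [0.009, -1.0, -0.012]]
force: [0.7, -0.6, 1.1]
opening: 0.37
```

```bash
python3 - <<'E'
from look import *
bins('n',('wrist','scene'))
im=cv2.imread('pics/n_scene.png')[240:420,180:380];cv2.imwrite('pics/n_crop.png',cv2.resize(im,None,fx=3.3,fy=3.3,interpolation=cv2.INTER_CUBIC))
E
```

```text
(no output)
```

View pics/n_crop.png

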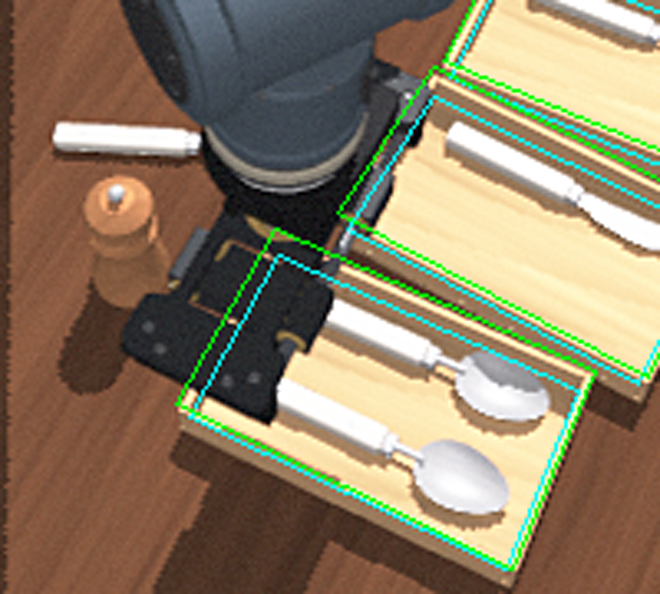

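View pics/n_wrist.png

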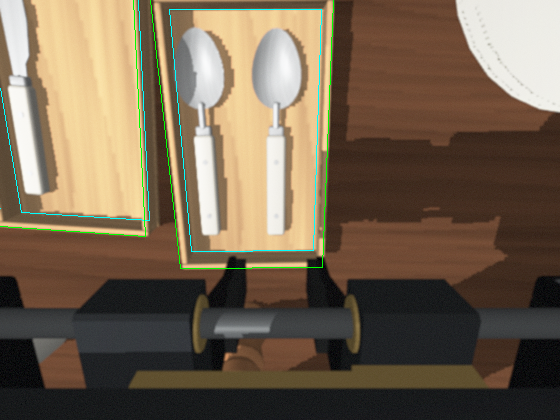

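The dessert spoon lies flat and parallel beside the fixed one. In the wrist view the two are at columns 277 and 207, and the pepper hasn't moved.

The teaspoon is next. I'll grip near its handle end at (0.378, -0.144) with yaw 0, so the body clears the pepper and the closing jaws swing the handle straight.

>>> apply_moves([
  {"x": 0, "y": 0, "z": 15, "spin": 0},
  {"x": -15, "y": 7, "z": 5, "spin": 0},
  {"x": -25, "y": 11, "z": 0, "spin": 0},
  {"x": -25, "y": 11, "z": 0, "spin": 0},
  {"x": -25, "y": 11, "z": 0, "spin": 0},
  {"x": -25, "y": 11, "z": 0, "spin": 0},
  {"x": -25, "y": 11, "z": 0, "spin": 0},
  {"x": -25, "y": 11, "z": 0, "spin": 0},
  {"x": -20, "y": 9, "z": 0, "spin": 0},
  {"x": -12, "y": 5, "z": 0, "spin": 0},
  {"x": 0, "y": 0, "z": 0, "spin": 0},
], grip=42)

```text
time_s: 16.9
position: [0.3641, -0.1335, 0.1109]
tcp_rot: [[0.033, -0.049, 0.998], [-0.999, 0.015, 0.034], [-0.017, -0.999, -0.049]]
force: [-0.1, -0.0, 0.0]
opening: 0.483
```

>>> apply_moves([
  {"x": 7, "y": -5, "z": 0, "spin": -0.015},
  {"x": 7, "y": -5, "z": 0, "spin": -0.015},
  {"x": 0, "y": 0, "z": -15, "spin": 0},
  {"x": 0, "y": 0, "z": -15, "spin": 0},
  {"x": 0, "y": 0, "z": -15, "spin": 0},
  {"x": 0, "y": 0, "z": 0, "spin": 0},
])

```text
time_s: 17.5
position: [0.389, -0.151, 0.0634]
tcp_rot: [[-0.002, -0.04, 0.999], [-1.0, 0.011, -0.002], [-0.011, -0.999, -0.04]]
force: [0.2, 0.1, -0.0]
opening: 0.483
```

```bash
python3 - <<'E'
from look import *
P=json.load(open('pose.json'));P.pop('dessert_spoon')
look('o',poses=P)
im=cv2.imread('pics/o_scene.png')[200:400,60:300];cv2.imwrite('pics/o_crop.png',cv2.resize(im,None,fx=3,fy=3,interpolation=cv2.INTER_CUBIC))
E
```

```text
(no output)
```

View pics/o_wrist.png

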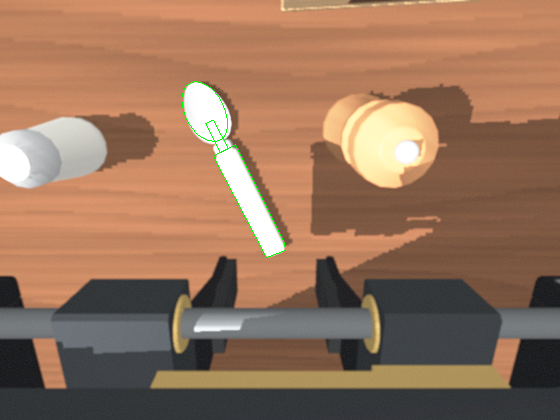

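View pics/o_crop.png

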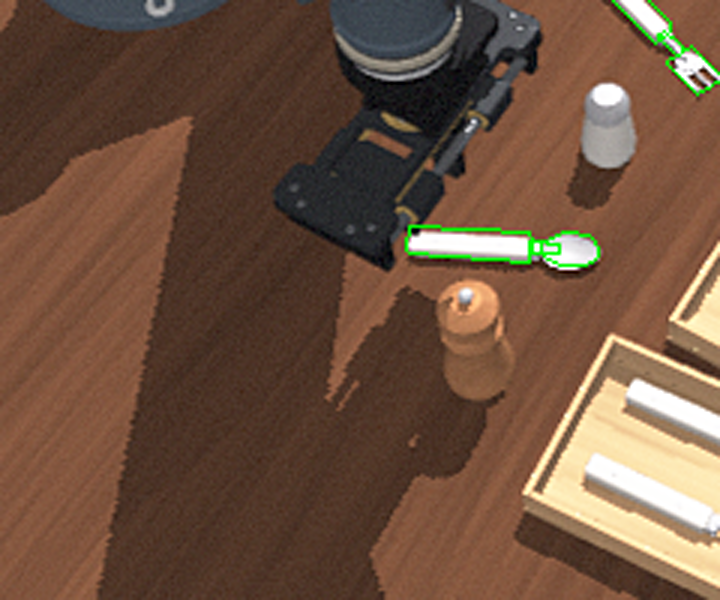

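>>> apply_moves([
  {"x": -4, "y": 3, "z": 0, "spin": 0},
  {"x": -5, "y": 3, "z": 0, "spin": 0},
  {"x": 0, "y": 0, "z": 0, "spin": 0},
  {"x": 0, "y": 0, "z": 0, "spin": 0},
])

```text
time_s: 18.0
position: [0.3814, -0.1459, 0.0663]
tcp_rot: [[-0.002, -0.034, 0.999], [-1.0, 0.007, -0.002], [-0.007, -0.999, -0.034]]
force: [0.3, 0.8, 0.4]
opening: 0.484
```

>>> apply_moves([
  {"x": -2, "y": 1, "z": -12, "spin": 0},
  {"x": -1, "y": 1, "z": -15, "spin": 0},
  {"x": 0, "y": 0, "z": -15, "spin": 0},
  {"x": 0, "y": 0, "z": -12, "spin": 0},
  {"x": 0, "y": 0, "z": -8, "spin": 0},
  {"x": 0, "y": 0, "z": 0, "spin": 0},
])

```text
time_s: 18.6
position: [0.3807, -0.1454, 0.0046]
tcp_rot: [[-0.002, -0.027, 1.0], [-1.0, 0.002, -0.002], [-0.002, -1.0, -0.027]]
force: [0.1, -0.4, 0.0]
opening: 0.489
```

```bash
python3 - <<'E'
from look import *
P=json.load(open('pose.json'));P.pop('dessert_spoon')
look('p',poses=P)
im=cv2.imread('pics/p_scene.png')[200:400,60:300];cv2.imwrite('pics/p_crop.png',cv2.resize(im,None,fx=3,fy=3,interpolation=cv2.INTER_CUBIC))
E
```

```text
(no output)
```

View pics/p_wrist.png

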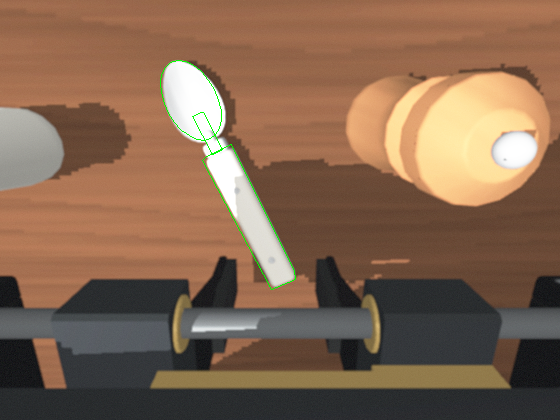

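View pics/p_crop.png

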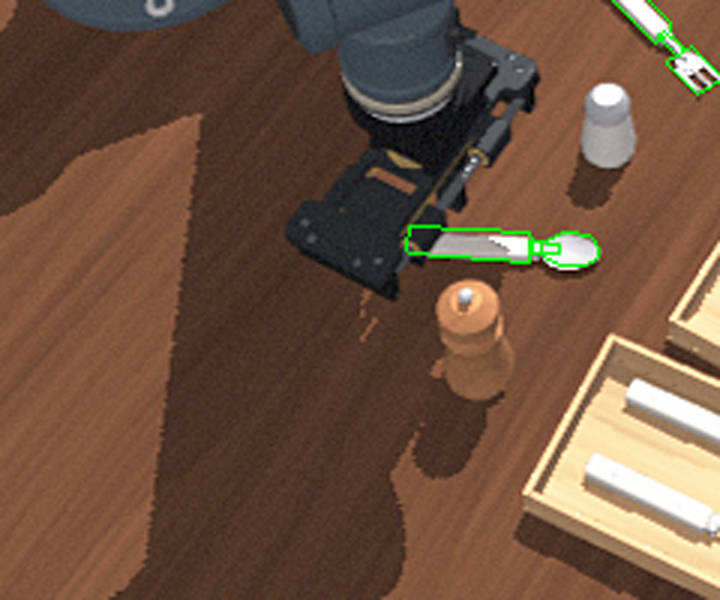

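>>> apply_moves([
  {"x": -2, "y": 0, "z": -10, "spin": 0},
  {"x": -1, "y": 0, "z": -9, "spin": 0},
  {"x": 0, "y": 0, "z": -6, "spin": 0},
  {"x": 0, "y": 0, "z": 0, "spin": 0},
])

```text
time_s: 19.1
position: [0.3798, -0.1468, -0.0189]
tcp_rot: [[-0.002, -0.022, 1.0], [-1.0, -0.002, -0.002], [0.002, -1.0, -0.022]]
force: [0.0, -0.7, 0.2]
opening: 0.482
```

>>> apply_moves([
  {"x": 0, "y": 1, "z": -5, "spin": 0},
  {"x": 0, "y": 1, "z": -3, "spin": 0},
  {"x": 0, "y": 0, "z": 0, "spin": 0},
])

```text
time_s: 19.4
position: [0.3802, -0.1449, -0.0272]
tcp_rot: [[-0.002, -0.021, 1.0], [-1.0, -0.003, -0.002], [0.003, -1.0, -0.021]]
force: [0.1, 1.1, -0.0]
opening: 0.485
```

>>> apply_moves([
  {"x": 0, "y": 0, "z": 0, "spin": 0},
  {"x": 0, "y": 0, "z": 0, "spin": 0},
  {"x": 0, "y": 0, "z": 0, "spin": 0},
  {"x": 0, "y": 0, "z": 0, "spin": 0},
  {"x": 0, "y": 0, "z": 0, "spin": 0},
  {"x": 0, "y": 0, "z": 0, "spin": 0},
], grip=0)

```text
time_s: 20.0
position: [0.3804, -0.1449, -0.0269]
tcp_rot: [[-0.002, -0.021, 1.0], [-1.0, -0.003, -0.002], [0.003, -1.0, -0.021]]
force: [-1.1, 0.5, -1.1]
opening: 0.174
```

```bash
python3 - <<'E'
from look import *
P={}
look('q',poses=P)
im=cv2.imread('pics/q_scene.png')[200:400,60:300];cv2.imwrite('pics/q_crop.png',cv2.resize(im,None,fx=3,fy=3,interpolation=cv2.INTER_CUBIC))
E
```

```text
(no output)
```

View pics/q_wrist.png

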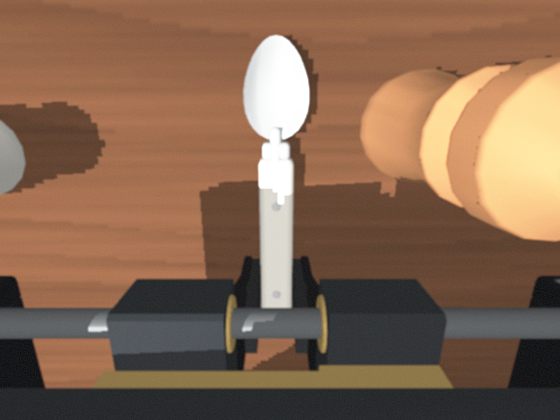

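View pics/q_crop.png

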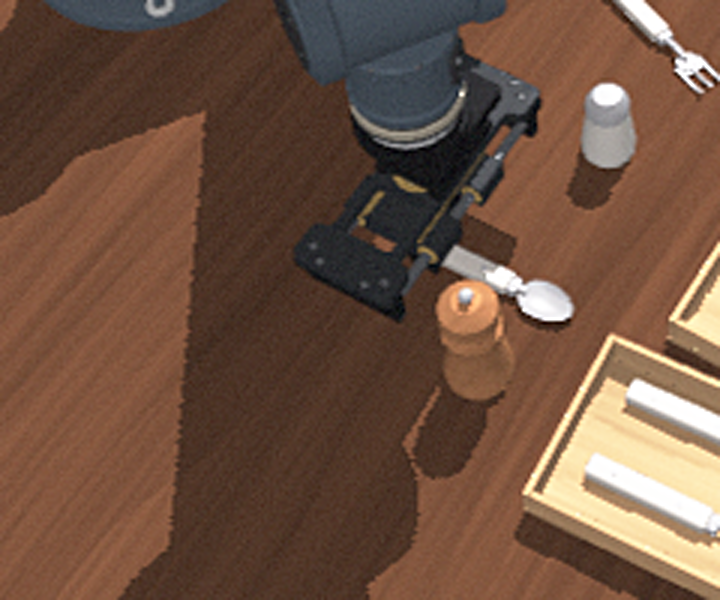

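The teaspoon is aligned with the jaws (opening 0.174), and the pepper and salt haven't moved. I'll lift it and carry it to the teaspoon bin.

>>> apply_moves([
  {"x": 0, "y": 0, "z": 10, "spin": 0},
  {"x": 0, "y": 0, "z": 20, "spin": 0},
  {"x": 0, "y": 0, "z": 20, "spin": 0},
  {"x": 0, "y": 0, "z": 20, "spin": 0},
  {"x": 0, "y": 0, "z": 20, "spin": 0},
  {"x": 0, "y": 0, "z": 15, "spin": 0},
  {"x": 0, "y": 0, "z": 0, "spin": 0},
])

```text
time_s: 20.8
position: [0.3788, -0.1437, 0.0847]
tcp_rot: [[-0.002, -0.022, 1.0], [-1.0, -0.002, -0.002], [0.002, -1.0, -0.022]]
force: [-0.1, 0.2, -0.8]
opening: 0.181
```

>>> apply_moves([
  {"x": 10, "y": 15, "z": 0, "spin": 0.004},
  {"x": 20, "y": 29, "z": 0, "spin": 0.004},
  {"x": 20, "y": 29, "z": 0, "spin": 0.004},
  {"x": 20, "y": 29, "z": 0, "spin": 0.005},
  {"x": 20, "y": 29, "z": 0, "spin": 0.005},
  {"x": 20, "y": 29, "z": 0, "spin": 0.005},
  {"x": 20, "y": 29, "z": 0, "spin": 0.005},
  {"x": 20, "y": 29, "z": 0, "spin": 0.005},
  {"x": 20, "y": 29, "z": 0, "spin": 0.005},
  {"x": 20, "y": 29, "z": 0, "spin": 0.005},
  {"x": 10, "y": 15, "z": 0, "spin": 0},
  {"x": 0, "y": 0, "z": 0, "spin": 0},
])

```text
time_s: 22.0
position: [0.5791, 0.1608, 0.0787]
tcp_rot: [[0.043, -0.031, 0.999], [-0.999, -0.002, 0.043], [0.001, -1.0, -0.031]]
force: [0.3, -1.7, -0.5]
opening: 0.178
```

>>> apply_moves([
  {"x": 10, "y": 10, "z": 0, "spin": 0.002},
  {"x": 10, "y": 10, "z": -10, "spin": 0.002},
  {"x": 8, "y": 8, "z": -15, "spin": 0},
  {"x": 2, "y": 3, "z": -15, "spin": 0},
  {"x": 0, "y": 0, "z": -15, "spin": 0},
  {"x": 0, "y": 0, "z": -5, "spin": 0},
  {"x": 0, "y": 0, "z": 0, "spin": 0},
])

```text
time_s: 22.7
position: [0.6025, 0.1885, 0.0094]
tcp_rot: [[0.046, -0.046, 0.998], [-0.999, -0.006, 0.046], [0.004, -0.999, -0.046]]
force: [-0.4, 0.6, 0.8]
opening: 0.182
```

```bash
python3 - <<'E'
from look import *
bins('r',('wrist','scene'))
im=cv2.imread('pics/r_scene.png')[120:290,260:460];cv2.imwrite('pics/r_crop.png',cv2.resize(im,None,fx=3.5,fy=3.5,interpolation=cv2.INTER_CUBIC))
E
```

```text
(no output)
```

View pics/r_wrist.png

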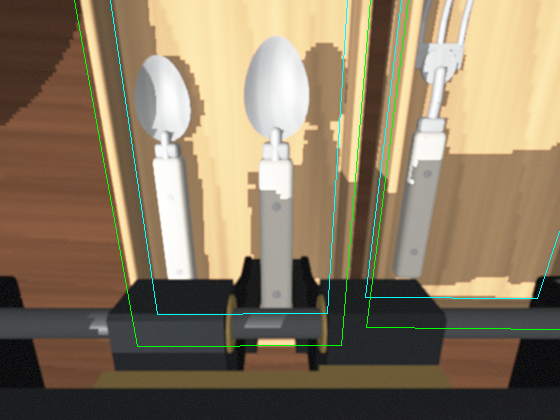

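View pics/r_crop.png

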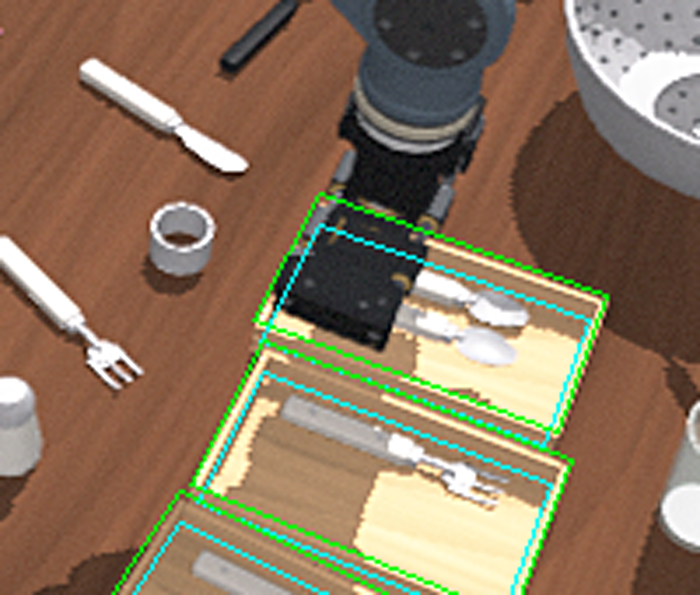

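>>> apply_moves([
  {"x": 3, "y": 2, "z": -8, "spin": 0},
  {"x": 2, "y": 1, "z": -7, "spin": 0},
  {"x": 0, "y": 0, "z": -4, "spin": 0},
  {"x": 0, "y": 0, "z": 0, "spin": 0},
])

```text
time_s: 23.2
position: [0.6103, 0.1917, -0.0079]
tcp_rot: [[0.045, -0.04, 0.998], [-0.999, -0.005, 0.045], [0.003, -0.999, -0.04]]
force: [0.1, 0.4, 0.4]
opening: 0.178
```

>>> apply_moves([
  {"x": 0, "y": 0, "z": -3, "spin": 0},
  {"x": 0, "y": 0, "z": -2, "spin": 0},
  {"x": 0, "y": 0, "z": 0, "spin": 0},
])

```text
time_s: 23.5
position: [0.6105, 0.1918, -0.0131]
tcp_rot: [[0.045, -0.039, 0.998], [-0.999, -0.005, 0.045], [0.003, -0.999, -0.039]]
force: [-0.5, -0.0, -0.7]
opening: 0.176
```

>>> apply_moves([
  {"x": 0, "y": 0, "z": -3, "spin": 0},
  {"x": 0, "y": 0, "z": -2, "spin": 0},
  {"x": 0, "y": 0, "z": 0, "spin": 0},
])

```text
time_s: 23.8
position: [0.6106, 0.1918, -0.0183]
tcp_rot: [[0.045, -0.039, 0.998], [-0.999, -0.005, 0.045], [0.003, -0.999, -0.039]]
force: [0.6, 0.3, -1.3]
opening: 0.179
```

>>> apply_moves([
  {"x": 0, "y": 0, "z": -2, "spin": 0},
  {"x": 0, "y": 0, "z": 0, "spin": 0},
])

```text
time_s: 24.0
position: [0.6108, 0.1919, -0.0203]
tcp_rot: [[0.046, -0.038, 0.998], [-0.999, -0.005, 0.045], [0.003, -0.999, -0.038]]
force: [-0.2, 0.0, 0.2]
opening: 0.175
```

>>> apply_moves([
  {"x": 0, "y": 0, "z": -2, "spin": 0},
  {"x": 0, "y": 0, "z": 0, "spin": 0},
])

```text
time_s: 24.2
position: [0.6111, 0.192, -0.0217]
tcp_rot: [[0.046, -0.037, 0.998], [-0.999, -0.005, 0.045], [0.003, -0.999, -0.038]]
force: [-1.1, -0.0, 1.3]
opening: 0.179
```

>>> apply_moves([
  {"x": 0, "y": 0, "z": -1, "spin": 0},
  {"x": 0, "y": 0, "z": -1, "spin": 0},
])

```text
time_s: 24.4
position: [0.6112, 0.192, -0.022]
tcp_rot: [[0.046, -0.037, 0.998], [-0.999, -0.005, 0.046], [0.003, -0.999, -0.037]]
force: [-2.7, -0.5, 7.7]
opening: 0.179
```

>>> apply_moves([
  {"x": 0, "y": 0, "z": 0, "spin": 0},
  {"x": 0, "y": 0, "z": 0, "spin": 0},
  {"x": 0, "y": 0, "z": 0, "spin": 0},
], grip=32)

```text
time_s: 24.7
position: [0.6116, 0.192, -0.0219]
tcp_rot: [[0.046, -0.036, 0.998], [-0.999, -0.005, 0.046], [0.003, -0.999, -0.036]]
force: [0.5, -0.3, 0.4]
opening: 0.336
```

>>> apply_moves([
  {"x": 0, "y": 0, "z": 15, "spin": 0},
  {"x": 0, "y": 0, "z": 30, "spin": 0},
  {"x": 0, "y": 0, "z": 40, "spin": 0},
  {"x": 0, "y": 0, "z": 40, "spin": 0},
  {"x": 0, "y": 0, "z": 0, "spin": 0},
])

```text
time_s: 25.2
position: [0.6101, 0.1917, 0.1083]
tcp_rot: [[0.046, -0.039, 0.998], [-0.999, -0.005, 0.045], [0.004, -0.999, -0.039]]
force: [1.1, -0.3, 0.2]
opening: 0.368
```

```bash
python3 - <<'E'
from look import *
bins('s',('wrist','scene'))
im=cv2.imread('pics/s_scene.png')[120:290,260:460];cv2.imwrite('pics/s_crop.png',cv2.resize(im,None,fx=3.5,fy=3.5,interpolation=cv2.INTER_CUBIC))
E
```

```text
(no output)
```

View pics/s_wrist.png

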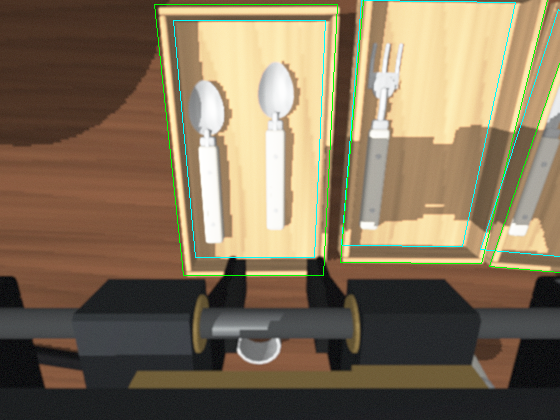

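View pics/s_crop.png

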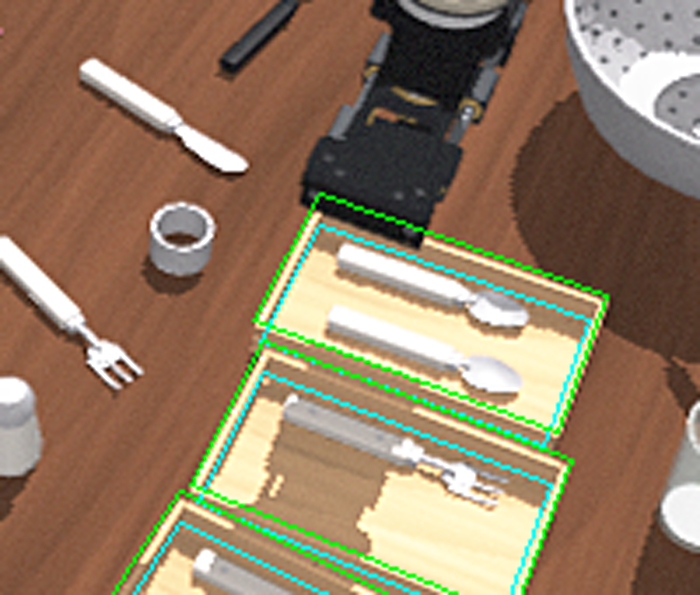

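The teaspoon lies flat and parallel: loose one at (275,170), fixed one at (209,170). Next is the cake fork, the ivory-handled one near (100,320) in this crop. I'll grip it at (0.410, 0.116), yaw -24°.

>>> apply_moves([
  {"x": -8, "y": -3, "z": 0, "spin": -0.03},
  {"x": -18, "y": -7, "z": 0, "spin": -0.043},
  {"x": -20, "y": -8, "z": 0, "spin": -0.043},
  {"x": -20, "y": -8, "z": 0, "spin": -0.043},
  {"x": -20, "y": -8, "z": 0, "spin": -0.043},
  {"x": -20, "y": -8, "z": 0, "spin": -0.043},
  {"x": -20, "y": -8, "z": 0, "spin": -0.043},
  {"x": -20, "y": -8, "z": 0, "spin": -0.043},
  {"x": -20, "y": -8, "z": 0, "spin": -0.043},
  {"x": -16, "y": -6, "z": 0, "spin": -0.043},
  {"x": -8, "y": -3, "z": 0, "spin": -0.03},
  {"x": 0, "y": 0, "z": 0, "spin": 0},
], grip=42)

```text
time_s: 26.5
position: [0.3854, 0.1114, 0.0895]
tcp_rot: [[-0.42, -0.09, 0.903], [-0.907, 0.02, -0.42], [0.02, -0.996, -0.09]]
force: [0.6, 0.2, -1.1]
opening: 0.485
```

>>> apply_moves([
  {"x": 6, "y": 1, "z": -5, "spin": 0.004},
  {"x": 6, "y": 1, "z": -8, "spin": 0.004},
  {"x": 6, "y": 1, "z": -8, "spin": 0.004},
  {"x": 5, "y": 1, "z": -8, "spin": 0.004},
  {"x": 2, "y": 0, "z": -8, "spin": 0},
  {"x": 0, "y": 0, "z": -8, "spin": 0},
  {"x": 0, "y": 0, "z": -4, "spin": 0},
  {"x": 0, "y": 0, "z": 0, "spin": 0},
])

```text
time_s: 27.3
position: [0.417, 0.1165, 0.034]
tcp_rot: [[-0.403, -0.088, 0.911], [-0.915, 0.019, -0.403], [0.018, -0.996, -0.088]]
force: [-0.6, -0.6, -0.4]
opening: 0.482
```

```bash
python3 - <<'E'
from look import *
P=json.load(open('pose.json'));P={k:P[k] for k in('cake_fork','butter_knife')}
look('t',poses=P)
im=cv2.imread('pics/t_scene.png')[100:300,200:400];cv2.imwrite('pics/t_crop.png',cv2.resize(im,None,fx=3,fy=3,interpolation=cv2.INTER_CUBIC))
E
```

```text
(no output)
```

View pics/t_wrist.png

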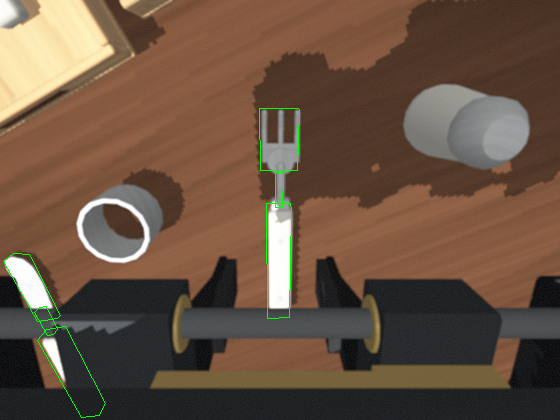

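View pics/t_crop.png

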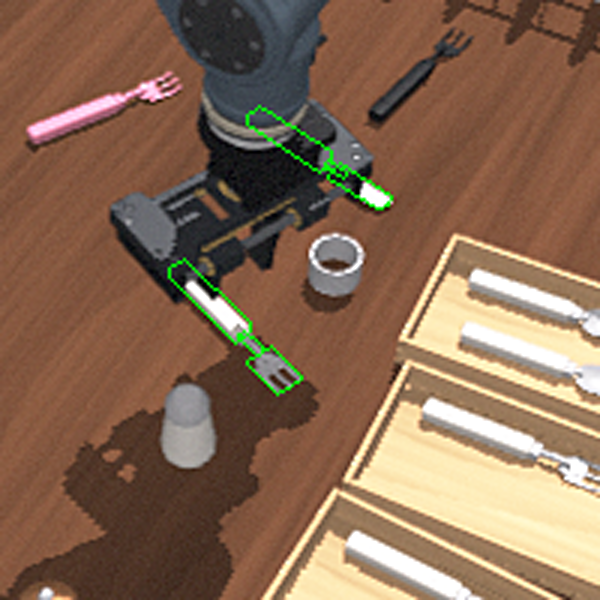

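>>> apply_moves([
  {"x": -4, "y": -1, "z": -8, "spin": 0},
  {"x": -3, "y": 0, "z": -10, "spin": 0},
  {"x": -1, "y": 0, "z": -10, "spin": 0},
  {"x": 0, "y": 0, "z": -10, "spin": 0},
  {"x": 0, "y": 0, "z": -8, "spin": 0},
  {"x": 0, "y": 0, "z": -4, "spin": 0},
  {"x": 0, "y": 0, "z": 0, "spin": 0},
])

```text
time_s: 28.1
position: [0.4087, 0.1152, -0.0181]
tcp_rot: [[-0.403, -0.084, 0.911], [-0.915, 0.019, -0.403], [0.017, -0.996, -0.085]]
force: [0.0, -0.3, 0.2]
opening: 0.483
```

>>> apply_moves([
  {"x": 0, "y": 0, "z": -4, "spin": 0},
  {"x": 0, "y": 0, "z": -3, "spin": 0},
  {"x": 0, "y": 0, "z": -1, "spin": 0},
  {"x": 0, "y": 0, "z": 0, "spin": 0},
])

```text
time_s: 28.5
position: [0.4095, 0.1152, -0.0265]
tcp_rot: [[-0.403, -0.083, 0.911], [-0.915, 0.019, -0.403], [0.016, -0.996, -0.083]]
force: [-0.2, -0.4, -0.2]
opening: 0.483
```

>>> apply_moves([
  {"x": 0, "y": 0, "z": 0, "spin": 0},
  {"x": 0, "y": 0, "z": 0, "spin": 0},
  {"x": 0, "y": 0, "z": 0, "spin": 0},
  {"x": 0, "y": 0, "z": 0, "spin": 0},
  {"x": 0, "y": 0, "z": 0, "spin": 0},
  {"x": 0, "y": 0, "z": 0, "spin": 0},
], grip=0)

```text
time_s: 29.1
position: [0.41, 0.1152, -0.0259]
tcp_rot: [[-0.403, -0.081, 0.912], [-0.915, 0.019, -0.403], [0.016, -0.997, -0.082]]
force: [0.4, 0.7, -0.8]
opening: 0.178
```

Gripped (0.178). I'll lift and carry more slowly to limit tilt drift.

>>> apply_moves([
  {"x": 0, "y": 0, "z": 6, "spin": 0},
  {"x": 0, "y": 0, "z": 12, "spin": 0},
  {"x": 0, "y": 0, "z": 15, "spin": 0},
  {"x": 0, "y": 0, "z": 15, "spin": 0},
  {"x": 0, "y": 0, "z": 15, "spin": 0},
  {"x": 0, "y": 0, "z": 15, "spin": 0},
  {"x": 0, "y": 0, "z": 12, "spin": 0},
  {"x": 0, "y": 0, "z": 6, "spin": 0},
  {"x": 0, "y": 0, "z": 0, "spin": 0},
])

```text
time_s: 30.0
position: [0.4082, 0.1152, 0.0758]
tcp_rot: [[-0.403, -0.083, 0.911], [-0.915, 0.018, -0.403], [0.016, -0.996, -0.083]]
force: [0.3, -0.0, -2.0]
opening: 0.183
```

>>> apply_moves([
  {"x": 5, "y": -1, "z": 0, "spin": 0.01},
  {"x": 10, "y": -2, "z": 0, "spin": 0.02},
  {"x": 12, "y": -3, "z": 0, "spin": 0.022},
  {"x": 12, "y": -3, "z": 0, "spin": 0.022},
  {"x": 12, "y": -3, "z": 0, "spin": 0.022},
  {"x": 12, "y": -3, "z": 0, "spin": 0.022},
  {"x": 12, "y": -3, "z": 0, "spin": 0.022},
  {"x": 12, "y": -3, "z": 0, "spin": 0.022},
  {"x": 12, "y": -3, "z": 0, "spin": 0.022},
  {"x": 12, "y": -3, "z": 0, "spin": 0.022},
  {"x": 12, "y": -3, "z": 0, "spin": 0.022},
  {"x": 12, "y": -3, "z": 0, "spin": 0.022},
])

```text
time_s: 31.2
position: [0.5566, 0.0775, 0.0703]
tcp_rot: [[-0.145, -0.089, 0.985], [-0.989, -0.006, -0.146], [0.019, -0.996, -0.087]]
force: [0.8, -0.3, -0.9]
opening: 0.184
```

>>> apply_moves([
  {"x": 12, "y": -3, "z": 0, "spin": 0.022},
  {"x": 12, "y": -3, "z": 0, "spin": 0.022},
  {"x": 12, "y": -3, "z": 0, "spin": 0.022},
  {"x": 12, "y": -3, "z": 0, "spin": 0.022},
  {"x": 12, "y": -3, "z": 0, "spin": 0.022},
  {"x": 12, "y": -3, "z": 0, "spin": 0.022},
  {"x": 12, "y": -3, "z": 0, "spin": 0.022},
  {"x": 10, "y": -3, "z": 0, "spin": 0.02},
  {"x": 5, "y": -1, "z": 0, "spin": 0.01},
  {"x": 0, "y": 0, "z": 0, "spin": 0},
])

```text
time_s: 32.2
position: [0.6695, 0.0461, 0.0624]
tcp_rot: [[0.052, -0.089, 0.995], [-0.998, -0.024, 0.05], [0.019, -0.996, -0.09]]
force: [-0.3, -0.8, -0.3]
opening: 0.18
```

>>> apply_moves([
  {"x": -4, "y": 3, "z": -6, "spin": -0.007},
  {"x": -4, "y": 3, "z": -10, "spin": -0.007},
  {"x": -2, "y": 1, "z": -12, "spin": 0},
  {"x": 0, "y": 0, "z": -12, "spin": 0},
  {"x": 0, "y": 0, "z": -8, "spin": 0},
  {"x": 0, "y": 0, "z": -4, "spin": 0},
  {"x": 0, "y": 0, "z": 0, "spin": 0},
])

```text
time_s: 32.9
position: [0.6543, 0.0547, 0.0036]
tcp_rot: [[0.038, -0.097, 0.995], [-0.999, -0.022, 0.036], [0.018, -0.995, -0.097]]
force: [-0.7, 0.4, -0.9]
opening: 0.18
```

```bash
python3 - <<'E'
from look import *
bins('u',('wrist','scene'))
im=cv2.imread('pics/u_scene.png')[160:330,260:460];cv2.imwrite('pics/u_crop.png',cv2.resize(im,None,fx=3.5,fy=3.5,interpolation=cv2.INTER_CUBIC))
E
```

```text
(no output)
```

View pics/u_wrist.png

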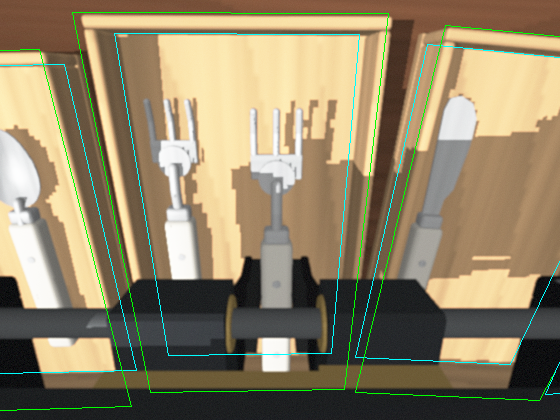

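View pics/u_crop.png

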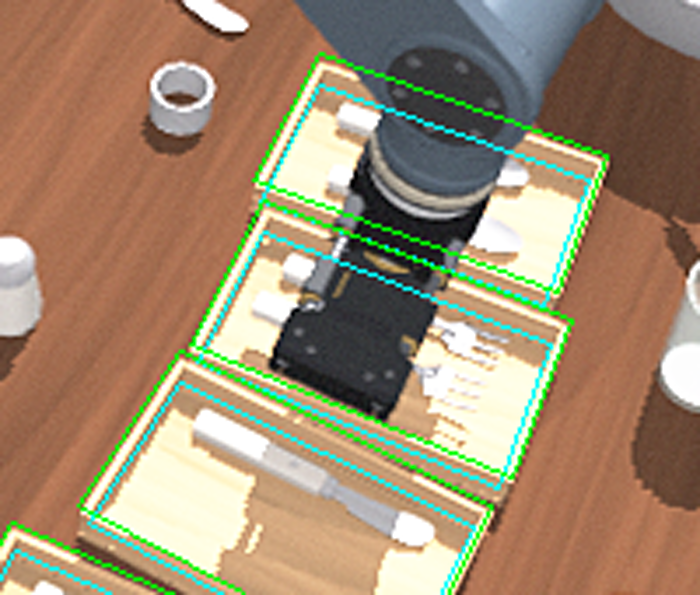

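>>> apply_moves([
  {"x": 2, "y": 0, "z": -6, "spin": 0},
  {"x": 2, "y": 0, "z": -6, "spin": 0},
  {"x": 0, "y": 0, "z": -4, "spin": 0},
  {"x": 0, "y": 0, "z": 0, "spin": 0},
])

```text
time_s: 33.4
position: [0.6613, 0.0542, -0.0113]
tcp_rot: [[0.037, -0.091, 0.995], [-0.999, -0.022, 0.035], [0.019, -0.996, -0.092]]
force: [0.3, 0.2, -0.3]
opening: 0.18
```

>>> apply_moves([
  {"x": 0, "y": 0, "z": -3, "spin": 0},
  {"x": 0, "y": 0, "z": 0, "spin": 0},
])

```text
time_s: 33.6
position: [0.6613, 0.0542, -0.0146]
tcp_rot: [[0.037, -0.091, 0.995], [-0.999, -0.022, 0.035], [0.019, -0.996, -0.092]]
force: [1.1, -0.5, -0.8]
opening: 0.178
```

>>> apply_moves([
  {"x": 0, "y": 0, "z": -2, "spin": 0},
  {"x": 0, "y": 0, "z": 0, "spin": 0},
])

```text
time_s: 33.8
position: [0.6614, 0.0542, -0.0166]
tcp_rot: [[0.037, -0.091, 0.995], [-0.999, -0.022, 0.035], [0.019, -0.996, -0.092]]
force: [-0.7, 0.2, -1.6]
opening: 0.174
```

>>> apply_moves([
  {"x": 0, "y": 0, "z": -2, "spin": 0},
  {"x": 0, "y": 0, "z": 0, "spin": 0},
])

```text
time_s: 34.0
position: [0.6615, 0.0542, -0.0186]
tcp_rot: [[0.037, -0.091, 0.995], [-0.999, -0.022, 0.035], [0.019, -0.996, -0.091]]
force: [-0.3, 0.1, -0.4]
opening: 0.176
```

>>> apply_moves([
  {"x": 0, "y": 0, "z": -2, "spin": 0},
  {"x": 0, "y": 0, "z": 0, "spin": 0},
])

```text
time_s: 34.2
position: [0.6617, 0.0542, -0.0205]
tcp_rot: [[0.037, -0.09, 0.995], [-0.999, -0.022, 0.035], [0.019, -0.996, -0.091]]
force: [0.2, -0.4, -0.5]
opening: 0.181
```

>>> apply_moves([
  {"x": 0, "y": 0, "z": -1, "spin": 0},
  {"x": 0, "y": 0, "z": -1, "spin": 0},
])

```text
time_s: 34.4
position: [0.6619, 0.0542, -0.0209]
tcp_rot: [[0.037, -0.09, 0.995], [-0.999, -0.022, 0.036], [0.019, -0.996, -0.091]]
force: [-2.2, 0.9, 6.2]
opening: 0.179
```

Contact at 6 N. I'll release and retreat.

>>> apply_moves([
  {"x": 0, "y": 0, "z": 0, "spin": 0},
  {"x": 0, "y": 0, "z": 0, "spin": 0},
  {"x": 0, "y": 0, "z": 0, "spin": 0},
], grip=32)

```text
time_s: 34.7
position: [0.6623, 0.0542, -0.0204]
tcp_rot: [[0.038, -0.089, 0.995], [-0.999, -0.023, 0.036], [0.019, -0.996, -0.09]]
force: [-0.4, -1.1, 0.2]
opening: 0.337
```

>>> apply_moves([
  {"x": 0, "y": 0, "z": 8, "spin": 0},
  {"x": 0, "y": 0, "z": 15, "spin": 0},
  {"x": 0, "y": 0, "z": 20, "spin": 0},
  {"x": 0, "y": 0, "z": 20, "spin": 0},
  {"x": 0, "y": 0, "z": 20, "spin": 0},
  {"x": 0, "y": 0, "z": 20, "spin": 0},
  {"x": 0, "y": 0, "z": 15, "spin": 0},
  {"x": 0, "y": 0, "z": 8, "spin": 0},
  {"x": 0, "y": 0, "z": 0, "spin": 0},
])

```text
time_s: 35.6
position: [0.6627, 0.0542, 0.1176]
tcp_rot: [[0.037, -0.085, 0.996], [-0.999, -0.023, 0.036], [0.02, -0.996, -0.085]]
force: [0.5, 0.3, -0.9]
opening: 0.371
```

```bash
python3 - <<'E'
from look import *
bins('v',('wrist','scene'))
im=cv2.imread('pics/v_scene.png')[160:330,260:460];cv2.imwrite('pics/v_crop.png',cv2.resize(im,None,fx=3.5,fy=3.5,interpolation=cv2.INTER_CUBIC))
E
```

```text
(no output)
```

View pics/v_wrist.png

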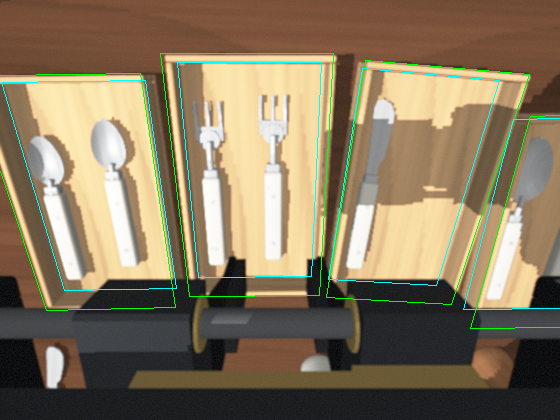

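View pics/v_crop.png

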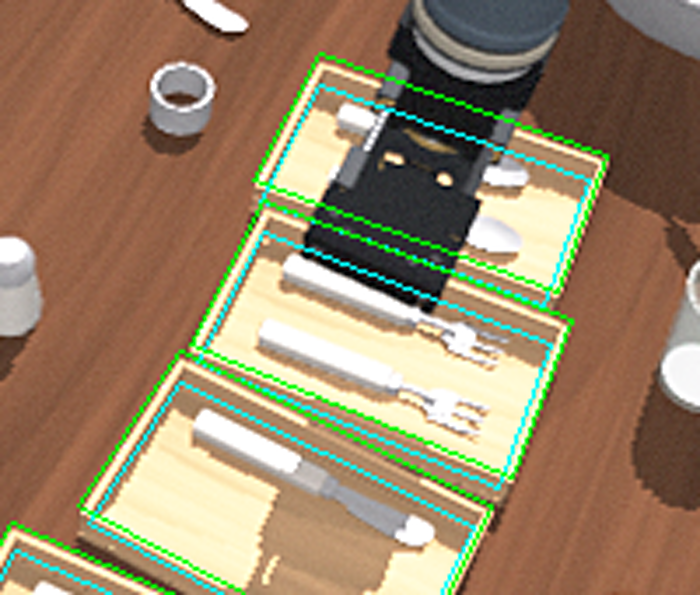

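The fork lies flat and parallel: loose one at (272,180), fixed one at (211,180). Last is the butter knife, gripped at (0.386, 0.316), yaw -14°.

>>> apply_moves([
  {"x": -6, "y": 6, "z": 0, "spin": -0.006},
  {"x": -12, "y": 11, "z": 0, "spin": -0.012},
  {"x": -12, "y": 11, "z": 0, "spin": -0.012},
  {"x": -12, "y": 11, "z": 0, "spin": -0.012},
  {"x": -12, "y": 11, "z": 0, "spin": -0.012},
  {"x": -12, "y": 11, "z": 0, "spin": -0.012},
  {"x": -12, "y": 11, "z": 0, "spin": -0.012},
  {"x": -12, "y": 11, "z": 0, "spin": -0.012},
  {"x": -12, "y": 11, "z": 0, "spin": -0.012},
  {"x": -12, "y": 11, "z": 0, "spin": -0.012},
  {"x": -12, "y": 11, "z": 0, "spin": -0.012},
  {"x": -12, "y": 11, "z": 0, "spin": -0.012},
], grip=42)

```text
time_s: 36.9
position: [0.5046, 0.1882, 0.1032]
tcp_rot: [[-0.112, -0.117, 0.987], [-0.994, -0.007, -0.113], [0.02, -0.993, -0.115]]
force: [0.4, 0.1, 0.5]
opening: 0.481
```

>>> apply_moves([
  {"x": -12, "y": 12, "z": 0, "spin": -0.014},
  {"x": -12, "y": 12, "z": 0, "spin": -0.014},
  {"x": -12, "y": 12, "z": 0, "spin": -0.014},
  {"x": -12, "y": 12, "z": 0, "spin": -0.014},
  {"x": -12, "y": 12, "z": 0, "spin": -0.014},
  {"x": -12, "y": 12, "z": 0, "spin": -0.014},
  {"x": -12, "y": 12, "z": 0, "spin": -0.014},
  {"x": -12, "y": 12, "z": 0, "spin": -0.014},
  {"x": -10, "y": 10, "z": 0, "spin": -0.012},
  {"x": -5, "y": 5, "z": 0, "spin": -0.006},
  {"x": 0, "y": 0, "z": 0, "spin": 0},
])

```text
time_s: 38.0
position: [0.374, 0.3053, 0.0974]
tcp_rot: [[-0.244, -0.136, 0.96], [-0.969, 0.005, -0.246], [0.029, -0.991, -0.133]]
force: [0.8, -0.3, 0.8]
opening: 0.487
```

>>> apply_moves([
  {"x": 2, "y": 3, "z": -5, "spin": 0},
  {"x": 3, "y": 4, "z": -8, "spin": 0},
  {"x": 2, "y": 3, "z": -10, "spin": 0},
  {"x": 1, "y": 1, "z": -10, "spin": 0},
  {"x": 0, "y": 0, "z": -10, "spin": 0},
  {"x": 0, "y": 0, "z": -10, "spin": 0},
  {"x": 0, "y": 0, "z": -6, "spin": 0},
  {"x": 0, "y": 0, "z": -3, "spin": 0},
  {"x": 0, "y": 0, "z": 0, "spin": 0},
])

```text
time_s: 38.9
position: [0.3841, 0.3155, 0.0278]
tcp_rot: [[-0.247, -0.137, 0.959], [-0.969, 0.004, -0.249], [0.031, -0.991, -0.134]]
force: [-0.2, -0.1, 0.2]
opening: 0.483
```

```bash
python3 - <<'E'
from look import *
P=json.load(open('pose.json'));P={k:P[k] for k in('butter_knife',)}
look('w',poses=P)
im=cv2.imread('pics/w_scene.png')[60:260,180:400];cv2.imwrite('pics/w_crop.png',cv2.resize(im,None,fx=3,fy=3,interpolation=cv2.INTER_CUBIC))
E
```

```text
(no output)
```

View pics/w_wrist.png

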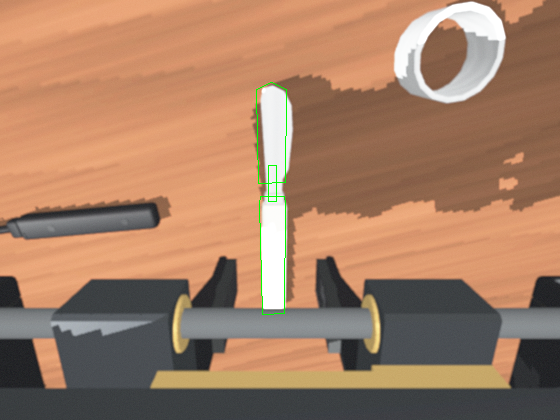

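View pics/w_crop.png

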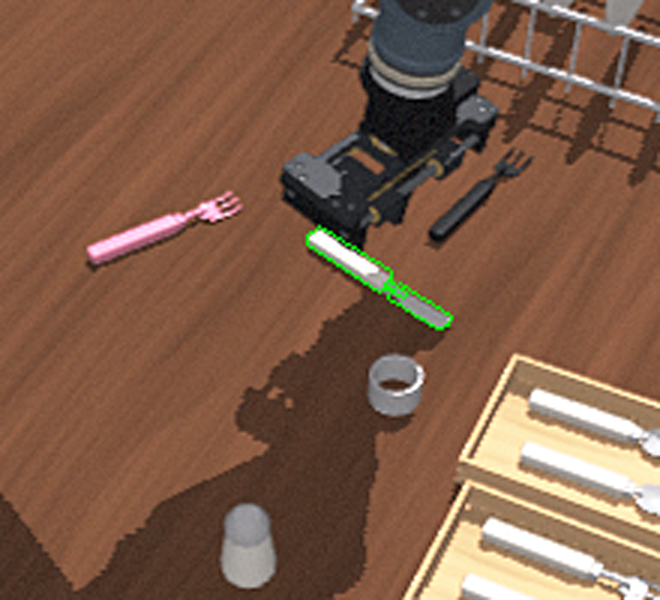

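>>> apply_moves([
  {"x": 0, "y": 0, "z": -6, "spin": 0},
  {"x": 0, "y": 0, "z": -10, "spin": 0},
  {"x": 0, "y": 0, "z": -10, "spin": 0},
  {"x": 0, "y": 0, "z": -8, "spin": 0},
  {"x": 0, "y": 0, "z": -6, "spin": 0},
  {"x": 0, "y": 0, "z": -3, "spin": 0},
  {"x": 0, "y": 0, "z": 0, "spin": 0},
])

```text
time_s: 39.7
position: [0.3849, 0.316, -0.0178]
tcp_rot: [[-0.247, -0.135, 0.96], [-0.969, 0.005, -0.248], [0.029, -0.991, -0.132]]
force: [0.0, 0.1, -1.3]
opening: 0.484
```

>>> apply_moves([
  {"x": 0, "y": 0, "z": -4, "spin": 0},
  {"x": 0, "y": 0, "z": -3, "spin": 0},
  {"x": 0, "y": 0, "z": 0, "spin": 0},
])

```text
time_s: 40.0
position: [0.3852, 0.3162, -0.0252]
tcp_rot: [[-0.247, -0.134, 0.96], [-0.969, 0.005, -0.248], [0.028, -0.991, -0.131]]
force: [0.2, 1.1, 0.5]
opening: 0.482
```

>>> apply_moves([
  {"x": 0, "y": 0, "z": 0, "spin": 0},
  {"x": 0, "y": 0, "z": 0, "spin": 0},
  {"x": 0, "y": 0, "z": 0, "spin": 0},
  {"x": 0, "y": 0, "z": 0, "spin": 0},
  {"x": 0, "y": 0, "z": 0, "spin": 0},
  {"x": 0, "y": 0, "z": 0, "spin": 0},
], grip=0)

```text
time_s: 40.6
position: [0.3857, 0.3164, -0.0246]
tcp_rot: [[-0.247, -0.133, 0.96], [-0.969, 0.006, -0.248], [0.028, -0.991, -0.13]]
force: [0.5, 0.2, -0.8]
opening: 0.179
```

>>> apply_moves([
  {"x": 0, "y": 0, "z": 6, "spin": 0},
  {"x": 0, "y": 0, "z": 12, "spin": 0},
  {"x": 0, "y": 0, "z": 15, "spin": 0},
  {"x": 0, "y": 0, "z": 15, "spin": 0},
  {"x": 0, "y": 0, "z": 15, "spin": 0},
  {"x": 0, "y": 0, "z": 15, "spin": 0},
  {"x": 0, "y": 0, "z": 15, "spin": 0},
  {"x": 0, "y": 0, "z": 8, "spin": 0},
  {"x": 0, "y": 0, "z": 0, "spin": 0},
])

```text
time_s: 41.5
position: [0.3854, 0.3163, 0.0862]
tcp_rot: [[-0.247, -0.13, 0.96], [-0.969, 0.007, -0.248], [0.026, -0.992, -0.127]]
force: [0.0, 0.4, -0.3]
opening: 0.18
```

>>> apply_moves([
  {"x": 5, "y": -7, "z": 0, "spin": 0.004},
  {"x": 9, "y": -14, "z": 0, "spin": 0.007},
  {"x": 9, "y": -14, "z": 0, "spin": 0.007},
  {"x": 9, "y": -14, "z": 0, "spin": 0.007},
  {"x": 9, "y": -14, "z": 0, "spin": 0.007},
  {"x": 9, "y": -14, "z": 0, "spin": 0.007},
  {"x": 9, "y": -14, "z": 0, "spin": 0.007},
  {"x": 9, "y": -14, "z": 0, "spin": 0.007},
  {"x": 9, "y": -14, "z": 0, "spin": 0.007},
  {"x": 9, "y": -14, "z": 0, "spin": 0.007},
  {"x": 9, "y": -14, "z": 0, "spin": 0.007},
  {"x": 9, "y": -14, "z": 0, "spin": 0.007},
])

```text
time_s: 42.7
position: [0.4883, 0.1427, 0.0782]
tcp_rot: [[-0.16, -0.146, 0.976], [-0.987, -0.01, -0.163], [0.034, -0.989, -0.143]]
force: [-0.5, 0.4, -0.3]
opening: 0.181
```

>>> apply_moves([
  {"x": 9, "y": -14, "z": 0, "spin": 0.007},
  {"x": 9, "y": -14, "z": 0, "spin": 0.007},
  {"x": 9, "y": -14, "z": 0, "spin": 0.007},
  {"x": 9, "y": -14, "z": 0, "spin": 0.007},
  {"x": 9, "y": -14, "z": 0, "spin": 0.007},
  {"x": 9, "y": -14, "z": 0, "spin": 0.007},
  {"x": 9, "y": -14, "z": 0, "spin": 0.007},
  {"x": 9, "y": -14, "z": 0, "spin": 0.007},
  {"x": 9, "y": -14, "z": 0, "spin": 0.007},
  {"x": 9, "y": -14, "z": 0, "spin": 0.007},
  {"x": 9, "y": -14, "z": 0, "spin": 0.007},
  {"x": 9, "y": -14, "z": 0, "spin": 0.007},
])

```text
time_s: 43.9
position: [0.6006, -0.0409, 0.073]
tcp_rot: [[-0.071, -0.155, 0.985], [-0.997, -0.024, -0.076], [0.036, -0.988, -0.153]]
force: [-0.3, 0.0, -0.1]
opening: 0.179
```

>>> apply_moves([
  {"x": 10, "y": -10, "z": 0, "spin": 0.006},
  {"x": 10, "y": -9, "z": 0, "spin": 0.006},
  {"x": 10, "y": -8, "z": 0, "spin": 0.006},
  {"x": 8, "y": -6, "z": 0, "spin": 0.005},
  {"x": 5, "y": -2, "z": -5, "spin": 0.003},
  {"x": 0, "y": 0, "z": -10, "spin": 0},
  {"x": 0, "y": 0, "z": -12, "spin": 0},
  {"x": 0, "y": 0, "z": -12, "spin": 0},
  {"x": 0, "y": 0, "z": -10, "spin": 0},
  {"x": 0, "y": 0, "z": -5, "spin": 0},
  {"x": 0, "y": 0, "z": 0, "spin": 0},
])

```text
time_s: 45.0
position: [0.6451, -0.0809, 0.012]
tcp_rot: [[-0.043, -0.16, 0.986], [-0.998, -0.027, -0.048], [0.034, -0.987, -0.158]]
force: [-0.3, 0.1, 0.0]
opening: 0.182
```

```bash
python3 - <<'E'
from look import *
bins('x',('wrist','scene'))
im=cv2.imread('pics/x_scene.png')[200:400,220:440];cv2.imwrite('pics/x_crop.png',cv2.resize(im,None,fx=3,fy=3,interpolation=cv2.INTER_CUBIC))
E
```

```text
(no output)
```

View pics/x_wrist.png

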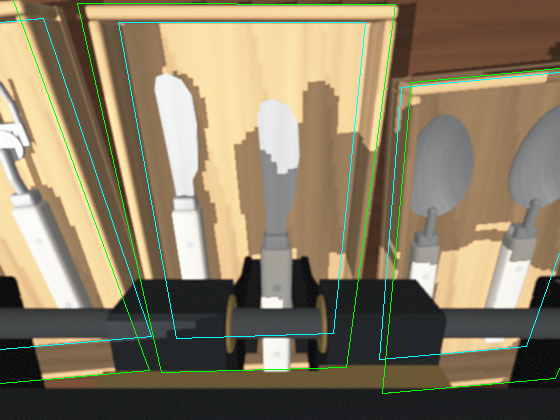

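View pics/x_crop.png

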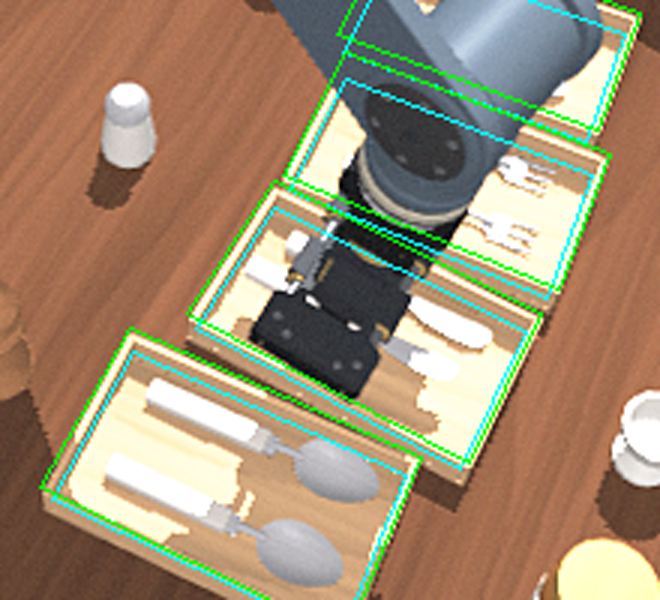

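>>> apply_moves([
  {"x": 3, "y": -2, "z": -5, "spin": 0},
  {"x": 3, "y": -2, "z": -6, "spin": 0},
  {"x": 1, "y": -1, "z": -5, "spin": 0},
  {"x": 0, "y": 0, "z": -3, "spin": 0},
  {"x": 0, "y": 0, "z": 0, "spin": 0},
])

```text
time_s: 45.6
position: [0.6554, -0.0872, -0.0057]
tcp_rot: [[-0.044, -0.154, 0.987], [-0.998, -0.029, -0.049], [0.036, -0.988, -0.152]]
force: [-0.0, 0.4, -0.2]
opening: 0.176
```

>>> apply_moves([
  {"x": 0, "y": 0, "z": -3, "spin": 0},
  {"x": 0, "y": 0, "z": 0, "spin": 0},
])

```text
time_s: 45.8
position: [0.6552, -0.0873, -0.009]
tcp_rot: [[-0.044, -0.154, 0.987], [-0.998, -0.029, -0.049], [0.036, -0.988, -0.152]]
force: [-0.4, 0.4, -0.8]
opening: 0.177
```

>>> apply_moves([
  {"x": 0, "y": 0, "z": -2, "spin": 0},
  {"x": 0, "y": 0, "z": 0, "spin": 0},
])

```text
time_s: 46.0
position: [0.6553, -0.0872, -0.011]
tcp_rot: [[-0.044, -0.154, 0.987], [-0.998, -0.029, -0.049], [0.036, -0.988, -0.152]]
force: [0.3, -0.4, -0.5]
opening: 0.182
```

>>> apply_moves([
  {"x": 0, "y": 0, "z": -2, "spin": 0},
  {"x": 0, "y": 0, "z": 0, "spin": 0},
])

```text
time_s: 46.2
position: [0.6553, -0.0872, -0.013]
tcp_rot: [[-0.044, -0.153, 0.987], [-0.998, -0.029, -0.049], [0.036, -0.988, -0.152]]
force: [-0.5, 0.0, -0.6]
opening: 0.179
```

>>> apply_moves([
  {"x": 0, "y": 0, "z": -2, "spin": 0},
  {"x": 0, "y": 0, "z": 0, "spin": 0},
])

```text
time_s: 46.4
position: [0.6554, -0.0871, -0.0151]
tcp_rot: [[-0.044, -0.153, 0.987], [-0.998, -0.029, -0.049], [0.036, -0.988, -0.152]]
force: [0.5, -0.3, -0.4]
opening: 0.179
```

>>> apply_moves([
  {"x": 0, "y": 0, "z": -2, "spin": 0},
  {"x": 0, "y": 0, "z": 0, "spin": 0},
])

```text
time_s: 46.6
position: [0.6554, -0.0871, -0.0172]
tcp_rot: [[-0.044, -0.153, 0.987], [-0.998, -0.029, -0.049], [0.036, -0.988, -0.152]]
force: [0.9, -0.0, 0.3]
opening: 0.177
```

>>> apply_moves([
  {"x": 0, "y": 0, "z": -2, "spin": 0},
  {"x": 0, "y": 0, "z": 0, "spin": 0},
])

```text
time_s: 46.8
position: [0.6558, -0.0873, -0.019]
tcp_rot: [[-0.044, -0.152, 0.987], [-0.998, -0.029, -0.049], [0.036, -0.988, -0.151]]
force: [-0.2, -0.0, -0.7]
opening: 0.176
```

>>> apply_moves([
  {"x": 0, "y": 0, "z": -1, "spin": 0},
  {"x": 0, "y": 0, "z": -1, "spin": 0},
])

```text
time_s: 47.0
position: [0.6559, -0.0873, -0.0194]
tcp_rot: [[-0.044, -0.153, 0.987], [-0.998, -0.029, -0.049], [0.036, -0.988, -0.151]]
force: [-1.5, 0.9, 6.7]
opening: 0.177
```

Contact at 6.7 N. I'll release and retreat.

>>> apply_moves([
  {"x": 0, "y": 0, "z": 0, "spin": 0},
  {"x": 0, "y": 0, "z": 0, "spin": 0},
  {"x": 0, "y": 0, "z": 0, "spin": 0},
], grip=32)

```text
time_s: 47.3
position: [0.6561, -0.0874, -0.0191]
tcp_rot: [[-0.044, -0.152, 0.987], [-0.998, -0.029, -0.049], [0.036, -0.988, -0.15]]
force: [-0.9, 0.4, -0.1]
opening: 0.333
```

>>> apply_moves([
  {"x": 0, "y": 0, "z": 8, "spin": 0},
  {"x": 0, "y": 0, "z": 15, "spin": 0},
  {"x": 0, "y": 0, "z": 20, "spin": 0},
  {"x": 0, "y": 0, "z": 20, "spin": 0},
  {"x": 0, "y": 0, "z": 20, "spin": 0},
  {"x": 0, "y": 0, "z": 20, "spin": 0},
  {"x": 0, "y": 0, "z": 20, "spin": 0},
  {"x": 0, "y": 0, "z": 20, "spin": 0},
  {"x": 0, "y": 0, "z": 15, "spin": 0},
  {"x": 0, "y": 0, "z": 8, "spin": 0},
  {"x": 0, "y": 0, "z": 0, "spin": 0},
])

```text
time_s: 48.4
position: [0.6564, -0.0874, 0.1641]
tcp_rot: [[-0.044, -0.145, 0.989], [-0.998, -0.031, -0.049], [0.038, -0.989, -0.143]]
force: [-0.0, 0.1, -0.3]
opening: 0.372
```

```bash
python3 - <<'E'
from look import *
bins('y')
im=cv2.imread('pics/y_scene.png')[160:420,180:460];cv2.imwrite('pics/y_crop.png',cv2.resize(im,None,fx=2.3,fy=2.3,interpolation=cv2.INTER_CUBIC))
E
```

```text
(no output)
```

View pics/y_wrist.png

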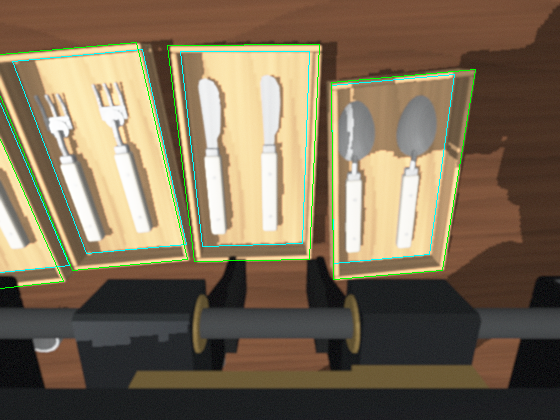

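View pics/y_crop.png

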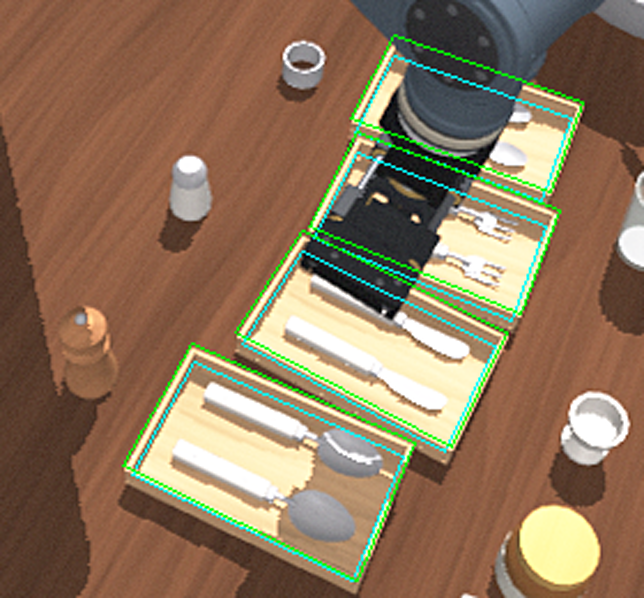

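View pics/y_top.png

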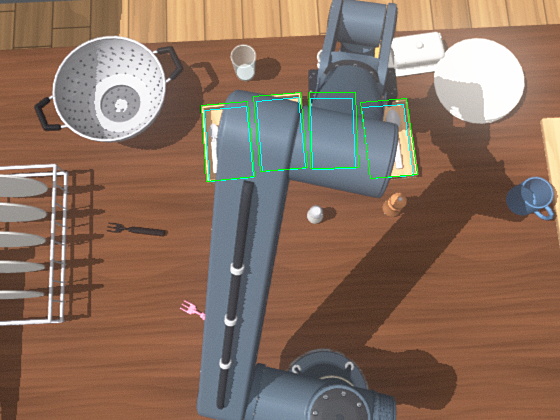

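All four pieces are in place. I'll do a last numeric check that the salt and pepper haven't moved, then hand in.

```bash
python3 - <<'E'
from h import *
import time
for c,boxes in (('top',{'salt':(305,200,328,228),'pepper':(380,188,412,220)}),('scene',{'salt':(250,224,276,258),'pepper':(200,290,234,336)})):
    a=cv2.cvtColor(cv2.imread(f'pics/{c}0.png'),cv2.COLOR_BGR2GRAY);b=cv2.cvtColor(imaging.capture(c),cv2.COLOR_RGB2GRAY)
    for n,(x0,y0,x1,y1) in boxes.items():
        t=a[y0:y1,x0:x1];r=cv2.matchTemplate(b[y0-8:y1+8,x0-8:x1+8],t,cv2.TM_CCOEFF_NORMED);_,v,_,l=cv2.minMaxLoc(r);print(c,n,'shift px',l[0]-8,l[1]-8,round(v,3))
s=read_state();print(s['time_s'],s['force'],np.abs(s['qvel']).max())
job.hand_in()
E
```

```text
top salt shift px 0 0 0.996
top pepper shift px 0 0 0.788
scene salt shift px 0 0 0.994
scene pepper shift px 0 0 0.745
48.65 [ 0.49021403  0.23521576 -0.02203303] 0.2558690282167307
the job is handed in; nothing more can be done
```

All four pieces are in their matching bins, and I handed the job in at 48.7 s of the 104 s allowed. I gripped and laid in the dessert spoon, teaspoon, cake fork and butter knife one by one, and released each only after feeling it touch the bin floor (6–10 N).

**Last checks:** in the wrist and scene pictures each piece lies flat beside its fixed partner, parallel to it, with its handle towards the robot. The salt shaker and pepper mill show no shift in the top or scene view. The pepper matched its first picture less closely (0.75–0.79, against 0.99 for the salt), probably because shadows on it had changed. At hand-in the gripper was open and well above the bins, touching nothing.

**What disagreed:**
- **Height:** the fingertips were really about 36 mm higher than the reported TCP height implied. My first two closings on the dessert spoon passed above its handle. I then lowered in small steps until the fingers gripped it, and used that height for the rest.
- **Tilt:** the tool's tilt drifted to about 9° over the run. It changed by less than 2° between picking up and laying down each piece.
- **Teaspoon and pepper:** I took the teaspoon near its handle end and let the jaws swing it straight, so the gripper's body cleared the pepper.

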